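Stow the salt cellar and strainer under the cutlery box flap

TASK

Lift the hinged flap of the two-tier cutlery box well open, past upright, without forcing it; set the salt cellar down gently and upright in the square bay of the lower tier and lay the strainer, bowl side up, in the long bay. Then gently press the flap fully shut over them, and leave the jug, the ceramic bowl and the clothes peg where they are.

Things in the scene. Friction and masses are not known exactly. Their poses are not given: they have to be found in the camera images.
- box: Grey plastic two-tier cutlery box, fixed to the worktop, outside 151 (x) by 287 (y) mm. Origin: centre of its underside; x points from the front (robot side) to the hinge at the back, y along its length, z up. Floor 8 thick; walls 8 thick: front 50 high, back 70, ends 88. A white flap, the floor of the upper tier, covers the two lower bays; its hinge line runs along y at x 68, z 75 mm.
- flap (a joint): Flap angle in rad: 0 shut and level, 1.57 upright, 1.9 stop, leaning back past the hinge. Starts shut or slightly ajar. Plain white plate 265 long (y), 168.5 mm from hinge to front edge, 6 thick, about 0.22 kg, no handle. Shut, its underside is at z 75, its top at 81. Stiff hinge: it stays where it is left, takes about 3 N at the front edge to raise and 1 N to lower.
- flap_lip (a point): Middle of the flap's lower front edge, a lip that stands 25 mm out beyond the front wall and 25 mm above that wall's top: a fingertip slanted forward and down gets under it. Axes as the flap: at angle 0 those of the box.
- bay_square (a point): Centre of the floor of the square bay (box x 0, y 85.5, z 8 mm), 135 (x) by 100 (y) mm. A partition 6 thick, its top 64 above the worktop, at box y 32.5 parts it from the long bay.
- bay_long (a point): Centre of the floor of the long bay (box x 0, y -53, z 8 mm); 135 (x) by 165 (y) mm.
- salt: Salt cellar, same object as point salt_center; origin at the centre of its underside, z up its axis.
- salt_center (a point): Centre, half-way up, of the salt cellar: a squat round clear glass pot with a flat steel cap, 60 mm across, 48 high, about 0.2 kg, standing upright. z is its axis.
- strainer: Strainer, same object as the points below; origin at the centre of the underside of its bowl, x towards the handle's end, z up.
- strainer_center (a point): Mid-length point of the stainless steel strainer, 38 mm from its bowl's axis and 16 above its underside. Round bowl 64 across and 32 high with a straight flat handle, 140 long overall, 0.11 kg; it stands on the bowl's flat bottom (48 across), handle level. x points along the handle away from the bowl, z up out of the bowl.
- strainer_grip (a point): Grasp point in the middle of the handle's section, 12 mm from strainer_center towards the handle's end (50 mm from the bowl's axis) and 29 mm above the underside. The handle is 10 mm wide and 6 thick. Axes as strainer_center.
- jug: Bystander: white plastic jug with a closed flip spout, 104 mm across and 192 high, handle on its own +x side. Origin: centre of its underside.
- bowl: Bystander: small ceramic bowl, 100 mm across, 45 high. Origin: centre of its underside.
- peg: Bystander: red plastic clothes peg lying flat, 85 by 20 by 11 mm. Origin: centre of its underside.
Mind the look-alikes: they are no part of the job. Of the things that look like the strainer, take the one that is farthest from the robot's base at the start. Of the things that look like the salt, the larger one is meant.

How it is judged:
By the outcome, as a careful person would: the job done as asked, in the order asked, and still so for the second after the job is handed in, with the robot touching nothing.
It also fails if it takes over 72 s, if anything falls off the work surface, if the arm or the gripper's body presses on something with over 40 N, if the wrist force passes 120 N, or if a joint passes its speed limit or range.

ROBOT

A 7-joint arm with a two-finger parallel gripper is mounted at the origin on the work surface. World frame = base frame: x ahead of the robot, y to its left, z up, the work surface at z = 0. Lengths are in m, angles in degrees, forces in N, time in s.
With the tool pointing down it reaches from about 0.4 to 0.9 m from the base axis. Payload 5.6 kg.
Tool frame: the origin (TCP) lies midway between the tips of the shut fingers; the grasp point (between the pads) lies bot.grasp_offset behind it (bot.grasp_offset is the distance from the TCP to the grasp point, in m); y points along the fingers, z is the direction in which the jaws open and shut, and the axes are right-handed (so a half turn about y gives the same grasp; the last joint's range is limited). The gripper opens to 92 mm and grips with 3 to 60 N. Pads are 20 mm wide; open, the fingers measure 128 mm over their backs; the gripper's body (75 mm by 189 mm) begins 69 mm behind the grasp point.
Start: joints at [-72.938, 26.786, -0.665, 91.828, 0.344, 61.387, -3.226], TCP at [0.217, 0.613, 0.215] pointing down, gripper open.
Joint ranges: [-144.91, 144.91], [-17.63, 115.5], [-89.93, 88.59], [15.96, 139.68], [-74.01, 254.01], [8.47, 105.57], [-167.45, 167.45]. Speed limits (degrees/s): [147.25, 147.25, 180, 180, 180, 180, 180].

INTERFACE

Orientations are given as [roll, pitch, yaw] about the fixed x, y, z axes, in that order (R = Rz(yaw) Ry(pitch) Rx(roll)).
In Python, from cell import bot gives the robot as it stands. The module is installed in compiled form; this text tells all that it offers.
- The arm moves only by the shell command python3 -m jog 'ROWS'. ROWS is JSON, a list of rows, each an object with "travel": the shift along the world's x, y, z in mm, a list of three; "turn": the turn, a rotation vector about the world's x, y, z in degrees, a list of three; "grip": the opening, from -1 (shut) to 1 (fully open), so that 0 is half open. In form: [{"travel": [dx, dy, dz], "turn": [ax, ay, az], "grip": grip}, ...]. A call has 1 to 20 rows; each row is the pose to reach, as a shift and turn from the pose commanded when the call began; what a row does not reach only later rows make up. A row lasts 1/12 s, in which the tool goes at most 41.7 mm and 7.16 degrees, less where a joint would pass 70% of its speed; a pose out of reach is approached as far as the arm can. A call with a gripper value outside its range is refused whole. The fingers move at their own pace and stop on an object; the grip force is fixed at half the most. Time passes only in rows, so rows that repeat a pose let the fingers close. It gives the time, the measured TCP pose, the force and the opening at its end, in the units of the state.
- bot.sense(): the state, without advancing time (a new reading comes with each control period).
- bot.snapshot(name): name is "side" or "top" or "wrist"; returns a dict with "img" (400x640x3 uint8, red, green, blue), "depth" (400x640 float32, m along the optical axis (not along the pixel's ray), 0 where there is no reading), "intrinsics" (3x3 intrinsics, pixels), "extrinsics" (4x4, takes a point from world to camera coordinates). Camera axes: x right, y up, looking along -z (the intrinsics and any distortion apply to the point x, -y, -z); pixel columns grow to the right and rows downward; lengths in m; the calibration is good to about 2 mm. A picture is of the moment at which its call begins.
- bot.sign_off(): hands the job in, once; it reports no verdict.
The state is a dict: "t": time; "joint_positions": joint angles; "joint_vel": joint speeds; "tau": joint torques, N m; "ee_pos": TCP position; "orientation": TCP orientation; "wrist_force": force on the tool from outside, world axes, zero at the start; "wrist_torque": the same for the moment, N m; "grip_width": opening from 0.0 (shut) to 1.0 (fully open).
Only numpy, scipy, OpenCV 4.12 (cv2) and the standard library are available. Lean on these libraries where they do the work, as an engineer would, in place of code of your own. Each camera call takes 0.05 s, during which the arm holds its last target.

## Working session

There is one attempt and no reset: what is moved stays moved. The work goes in short steps, Python scripts to look and compute and a shell command to move; the robot and the scene stay as the last step left them, time stands still between calls to the robot, and variables do not carry over. Pictures are saved under pics/ and viewed, and the job is handed in when it is done.

```bash
mkdir -p pics
cat > h.py <<'E'
import numpy as np, cv2
from cell import bot
def snap(n,fn):
    s=bot.snapshot(n); np.savez(''+fn+'.npz',**s)
    cv2.imwrite('pics/'+fn+'.png',s['img'][:,:,::-1]); return s
def load(fn): return dict(np.load(''+fn+'.npz'))
def world(s,u,v,d=None,z=None):
    K=s['intrinsics'];E=s['extrinsics'];Ei=np.linalg.inv(E)
    r=np.array([(u-K[0,2])/K[0,0],-(v-K[1,2])/K[1,1],-1.])
    if z is not None:
        o=Ei[:3,3];w=Ei[:3,:3]@r;return o+w*(z-o[2])/w[2]
    if d is None: d=s['depth'][int(v),int(u)]
    return Ei[:3,:3]@(r*d)+Ei[:3,3]
def cloud(s):
    K=s['intrinsics'];Ei=np.linalg.inv(s['extrinsics']);d=s['depth'];h,w=d.shape
    u,v=np.meshgrid(np.arange(w),np.arange(h))
    P=np.stack([(u-K[0,2])/K[0,0]*d,-(v-K[1,2])/K[1,1]*d,-d],-1)
    P=P@Ei[:3,:3].T+Ei[:3,3];P[d==0]=np.nan;return P
def crop(fn,u0,v0,u1,v1,k,out):
    i=cv2.imread('pics/'+fn+'.png')[v0:v1,u0:u1]
    cv2.imwrite('pics/'+out+'.png',cv2.resize(i,None,fx=k,fy=k,interpolation=cv2.INTER_CUBIC))
E
python3 - <<'E'
from h import *
for n in ['top','side','wrist']:
    s=snap(n,n+'0'); print(n,np.round(np.linalg.inv(s['extrinsics']),3).tolist(),s['intrinsics'].tolist())
print(bot.sense(),bot.grasp_offset)
E
```

```text
top [[-0.083, 0.971, -0.223, 0.312], [-0.997, -0.081, 0.02, -0.032], [0.001, 0.224, 0.975, 1.061], [0.0, 0.0, 0.0, 1.0]] [[411.61102722841537, 0.0, 315.730764568444], [0.0, 411.61102722841537, 204.5287727693727], [0.0, 0.0, 1.0]]
side [[-0.846, -0.365, 0.39, 1.035], [0.534, -0.604, 0.592, 0.732], [0.02, 0.709, 0.705, 1.003], [0.0, 0.0, 0.0, 1.0]] [[514.8608735312864, 0.0, 314.9112231808764], [0.0, 514.8608735312864, 203.4197830439327], [0.0, 0.0, 1.0]]
wrist [[0.334, -0.907, -0.257, 0.144], [0.942, 0.321, 0.093, 0.638], [-0.002, -0.273, 0.962, 0.384], [0.0, 0.0, 0.0, 1.0]] [[285.93379927848747, 0.0, 324.22776681788116], [0.0, 285.93379927848747, 198.68767713477695], [0.0, 0.0, 1.0]]
{'t': 0.15, 'joint_positions': array([-72.93568877,  26.82425795,  -0.66201904,  91.86659688,
         0.34435811,  61.38727712,  -3.22674122]), 'joint_vel': array([-0.03308015, -0.10703024,  0.08240231, -0.17588546, -0.06496066,
       -0.0760763 ,  0.09388936]), 'tau': array([ 6.28727430e-04, -5.20944107e+01, -1.25191460e-02, -2.43972266e+01,
       -5.66835492e-02,  1.52610114e-02,  1.03450516e-04]), 'ee_pos': array([0.21722056, 0.61217198, 0.2138768 ]), 'orientation': array([-9.00758563e+01, -7.63154100e-03, -1.95349501e+01]), 'wrist_force': array([ 0.37688356, -0.11121752, -0.49158573]), 'wrist_torque': array([ 0.03200063,  0.01878644, -0.05091962]), 'grip_width': 1.0000266131505642} 0.0187
```

View pics/top0.png

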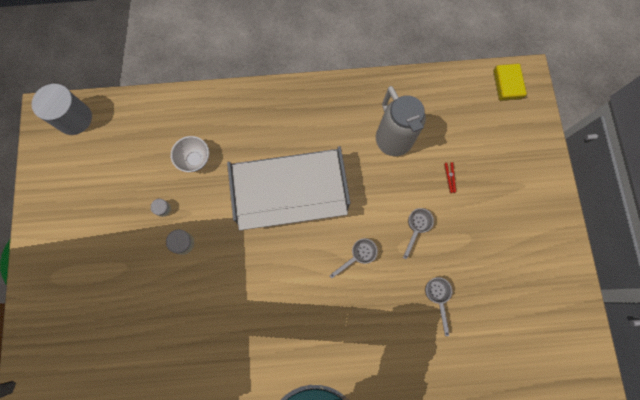

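View pics/side0.png

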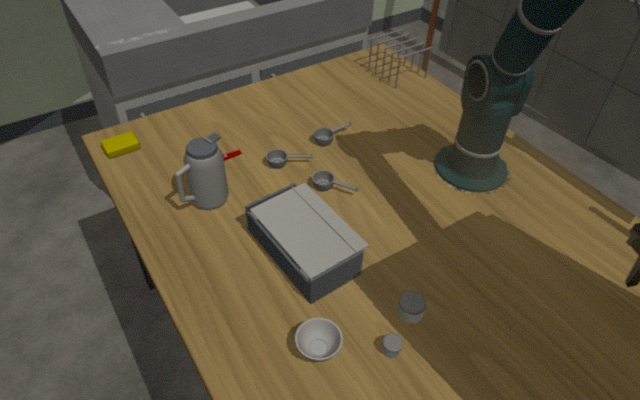

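View pics/wrist0.png

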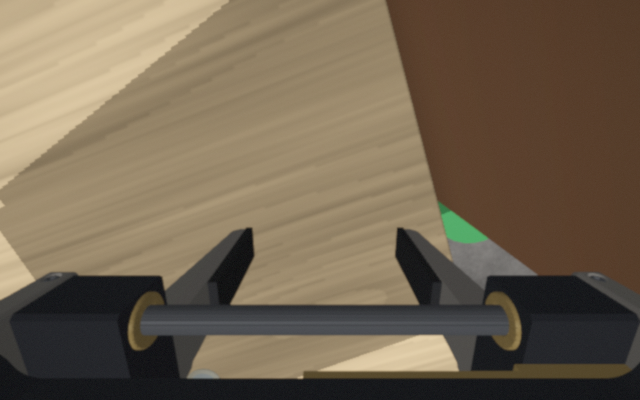

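The top view shows three strainers, with bowls at (420,221), (365,251) and (439,290). The salt candidates are at (178,241), larger, and (160,207), smaller. The box spans about (230–348, 150–228), the jug is at (400,125), the bowl at (190,155) and the peg at (451,178). Next I'll measure them.

Run:
```python
from h import *
s=load('top0');P=cloud(s)
for n,u,v,z in [('strA',420,221,.032),('strA h',407,256,.029),('strB',365,251,.032),('strB h',334,275,.029),('strC',439,290,.032),('strC h',447,332,.029),('saltL',178,241,.048),('saltS',160,207,.048),('peg',451,178,.011),('bowl',190,155,.045),('jug',405,110,.19)]:
    w=world(s,u,v,z=z);print(n,w.round(4),'r',np.hypot(*w[:2]).round(3),'depth pt',P[v,u].round(4))
for u,v in [(230,160),(342,150),(349,211),(238,227),(250,180),(330,170),(335,200),(250,215),(250,208),(335,205)]: print(u,v,P[v,u].round(4))
crop('top0',330,140,490,340,3,'c1'); crop('top0',140,130,360,260,3,'c2')
```

```text
strA [ 0.4831 -0.3127  0.032 ] r 0.575 depth pt [ 0.4875 -0.3199  0.0055]
strA h [ 0.398  -0.2687  0.029 ] r 0.48 depth pt [ 0.398  -0.2686  0.0295]
strB [ 0.4189 -0.165   0.032 ] r 0.45 depth pt [ 0.4217 -0.1686  0.0044]
strB h [ 0.3665 -0.0824  0.029 ] r 0.376 depth pt [ 0.3663 -0.0822  0.0323]
strC [ 0.3089 -0.3351  0.032 ] r 0.456 depth pt [ 0.3088 -0.344   0.0017]
strC h [ 0.2094 -0.3403  0.029 ] r 0.4 depth pt [ 0.2099 -0.3387  0.0345]
saltL [0.4802 0.2954 0.048 ] r 0.564 depth pt [0.4805 0.2959 0.0462]
saltS [0.5704 0.3398 0.048 ] r 0.664 depth pt [0.5743 0.3455 0.0326]
peg [ 0.5949 -0.4168  0.011 ] r 0.726 depth pt [ 0.5962 -0.4185  0.0062]
bowl [0.7038 0.2633 0.045 ] r 0.751 depth pt [0.7202 0.2756 0.0026]
jug [ 0.7163 -0.2714  0.19  ] r 0.766 depth pt [ 0.7181 -0.2724  0.1862]
230 160 [6.977e-01 1.685e-01 4.000e-04]
342 150 [ 0.7022 -0.1371 -0.0025]
349 211 [ 5.304e-01 -1.387e-01  5.000e-04]
238 227 [0.4964 0.1399 0.083 ]
250 180 [0.6126 0.106  0.0797]
330 170 [ 0.6218 -0.094   0.0805]
335 200 [ 0.5425 -0.0987  0.0874]
250 215 [0.524  0.1101 0.0803]
250 208 [0.5404 0.1087 0.0845]
335 205 [ 0.5315 -0.0979  0.0813]
```

View pics/c1.png

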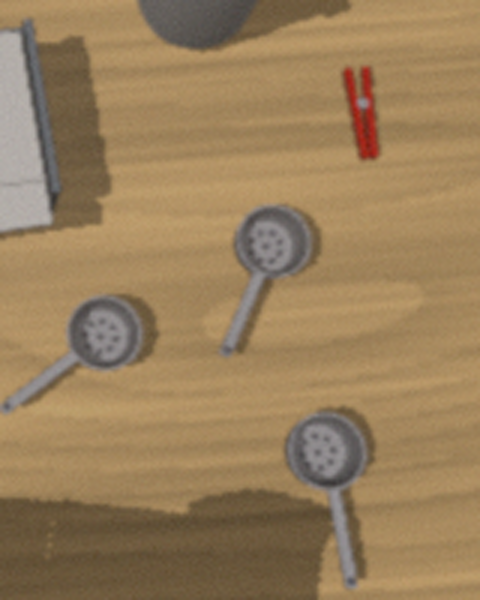

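View pics/c2.png

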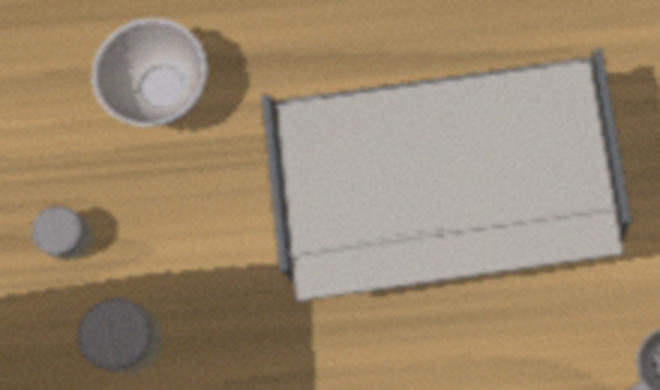

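I choose strainer A at (420,221), which is farthest at r = 0.575 m, and salt L at (178,241). In the crop its cap is clearly wider than that of the pot at (160,207). Now I'll fit precise poses.

Run:
```python
from h import *
from scipy.optimize import least_squares
for cam in ['top0','side0']:
    s=load(cam);P=cloud(s);im=s['img'].astype(int)
    X=P.reshape(-1,3);I=im.reshape(-1,3)
    g=I.min(1)
    reg=(X[:,0]>.45)&(X[:,0]<.75)&(abs(X[:,1])<.19)
    m=reg&(X[:,2]>.07)&(X[:,2]<.098)
    q=X[m]
    r=cv2.minAreaRect((q[:,:2]*1000).astype(np.float32));print(cam,'all>70mm',r,m.sum())
    fl=m&(g>125); q=X[fl]
    # plane
    A=np.c_[q[:,:2],np.ones(len(q))];c=np.linalg.lstsq(A,q[:,2],rcond=None)[0];print('plane',c, np.std(A@c-q[:,2]))
    r=cv2.minAreaRect((q[:,:2]*1000).astype(np.float32));print('flap',r)
    mk=np.zeros(len(X),np.uint8);mk[fl]=1;mk=mk.reshape(400,640)*255
    # end edges: pixel mask cleaned
    mk=cv2.morphologyEx(mk,cv2.MORPH_OPEN,np.ones((3,3)));mk=cv2.morphologyEx(mk,cv2.MORPH_CLOSE,np.ones((5,5)))
    cs=max(cv2.findContours(mk,0,1)[0],key=cv2.contourArea)[:,0]
    W=np.array([world(s,u,v,z=.081)[:2] for u,v in cs])*1000
    print('contour',cv2.minAreaRect(W.astype(np.float32)))
    # salts
    for nm,cx,cy,zz in [('L',.48,.295,.048),('S',.572,.343,.035)]:
        n=(np.hypot(X[:,0]-cx,X[:,1]-cy)<.045)&(X[:,2]>zz-.01)
        q=X[n]; print(nm,len(q),'ztop',np.percentile(q[:,2],[50,95]),cv2.minEnclosingCircle((q[:,:2]*1000).astype(np.float32)),q.mean(0))
    n=(np.hypot(X[:,0]-.46,X[:,1]+.30)<.12)&(X[:,2]>.02)&(X[:,2]<.05); q=X[n]; 
    q=q[(np.hypot(q[:,0]-.4189,q[:,1]+.165)>.045)]
    print('str',len(q)); 
    b=q[np.hypot(q[:,0]-.485,q[:,1]+.313)<.045];print('bowl',cv2.minEnclosingCircle((b[:,:2]*1000).astype(np.float32)))
    hd=q[(np.hypot(q[:,0]-.485,q[:,1]+.313)>.042)];mu=hd.mean(0);d=np.linalg.svd(hd[:,:2]-mu[:2])[2][0];print('handle',mu,d,len(hd),hd[:,:2].min(0))
```

```text
top0 all>70mm ((584.84375, 12.982421875), (175.47662353515625, 287.2618408203125), 3.420293092727661) 7587
plane [-0.02656534 -0.00281394  0.09770633] 0.0018275671634523287
flap ((583.0277099609375, 12.866950988769531), (171.60549926757812, 263.9104309082031), 3.490480661392212)
contour ((582.6257934570312, 12.733154296875), (168.74713134765625, 263.74359130859375), 3.570140838623047)
L 458 ztop [0.04644135 0.04983649] ((482.8652648925781, 297.9705505371094), 30.657730102539062) [0.48132826 0.29694101 0.04626319]
S 224 ztop [0.03277309 0.03606111] ((575.262451171875, 350.5146484375), 22.518779754638672) [0.57606611 0.34868213 0.03272242]
str 275
bowl ((478.66448974609375, -312.01806640625), 39.12840270996094)
handle [ 0.42080773 -0.2762274   0.03114104] [-0.86280107  0.50554359] 105 [ 0.3929259  -0.29504094]
side0 all>70mm ((587.1431274414062, 14.354202270507812), (179.7080078125, 291.2908935546875), 3.54380202293396) 6541
plane [-0.02440611 -0.00059144  0.09688557] 0.001838433964806021
flap ((582.8807983398438, 14.197944641113281), (168.2559051513672, 265.4814758300781), 3.4966397285461426)
contour ((582.7576904296875, 13.205001831054688), (167.0628662109375, 263.70904541015625), 3.4384219646453857)
L 510 ztop [0.04730173 0.05057235] ((483.4445495605469, 301.3236389160156), 31.495555877685547) [0.48787386 0.30280641 0.04699188]
S 318 ztop [0.03400306 0.03741824] ((580.4794921875, 352.3135681152344), 21.822847366333008) [0.58223006 0.35349544 0.03371452]
str 235
bowl ((481.55963134765625, -308.8121643066406), 39.3879508972168)
handle [ 0.41867064 -0.27649573  0.02986246] [0.96348909 0.2677476 ] 66 [ 0.34210442 -0.32749365]
```

```bash
cat >> h.py <<'E'
from scipy.spatial.transform import Rotation as Ro
BO=np.array([.5990,.0140,0.]);BY=3.5
def box(p): # mm box->world m
    return BO+Ro.from_euler('z',BY,degrees=True).apply(np.array(p)/1000)
def tgt(pos,yaw,tilt=0):
    "pos world m; yaw world of tool x; tilt fwd about tool z"
    R0=Ro.from_euler('z',yaw,degrees=True)*Ro.from_euler('x',-90,degrees=True)
    ax=R0.apply([0,0,1]); R=Ro.from_rotvec(-np.radians(tilt)*ax)*R0
    st=bot.sense();c=Ro.from_euler('xyz',st['orientation'],degrees=True)
    print('travel',((np.array(pos)-st['ee_pos'])*1000).round(1).tolist(),'turn',np.degrees((R*c.inv()).as_rotvec()).round(2).tolist())
def st():
    s=bot.sense();print('t %.2f'%s['t'],s['ee_pos'].round(4),s['orientation'].round(1),'j',s['joint_positions'].round(1),'F',s['wrist_force'].round(1),'w',round(s['grip_width']*92,1))
E
python3 - <<'E'
from h import *
tgt(box([-150,0,130]),3.5,45)
tgt(box([-145,0,54]),3.5,45)
E
```

```text
travel [232.1, -607.3, -83.9] turn [-6.24, -44.85, 21.86]
travel [237.0, -607.0, -159.9] turn [-6.24, -44.85, 21.86]
```

```bash
python3 -m jog '[{"travel":[25,-60,10],"turn":[0,0,0],"grip":-1},{"travel":[40,-100,10],"turn":[-0.6,-4.5,2.2],"grip":-1},{"travel":[55,-140,10],"turn":[-1.2,-9,4.4],"grip":-1},{"travel":[70,-180,10],"turn":[-1.9,-13.5,6.6],"grip":-1},{"travel":[85,-220,10],"turn":[-2.5,-18,8.8],"grip":-1},{"travel":[100,-260,10],"turn":[-3.1,-22.5,11],"grip":-1},{"travel":[115,-300,10],"turn":[-3.7,-27,13.2],"grip":-1},{"travel":[130,-340,10],"turn":[-4.4,-31.5,15.4],"grip":-1},{"travel":[145,-380,10],"turn":[-5,-36,17.6],"grip":-1},{"travel":[160,-420,0],"turn":[-5.6,-40.5,19.8],"grip":-1},{"travel":[175,-460,-20],"turn":[-6.2,-44.9,21.9],"grip":-1},{"travel":[190,-500,-40],"turn":[-6.2,-44.9,21.9],"grip":-1},{"travel":[205,-540,-60],"turn":[-6.2,-44.9,21.9],"grip":-1},{"travel":[220,-575,-75],"turn":[-6.2,-44.9,21.9],"grip":-1},{"travel":[232,-607,-84],"turn":[-6.2,-44.9,21.9],"grip":-1},{"travel":[232,-607,-84],"turn":[-6.2,-44.9,21.9],"grip":-1},{"travel":[232,-607,-84],"turn":[-6.2,-44.9,21.9],"grip":-1},{"travel":[232,-607,-84],"turn":[-6.2,-44.9,21.9],"grip":-1}]'
python3 - <<'E'
from h import *
st();tgt(box([-145,0,54]),3.5,45);tgt(box([-95,0,54]),3.5,45)
E
```

```text
t: 1.65
ee_pos: [0.3834, 0.2319, 0.2632]
orientation: [-84.8, -43.1, -1.2]
wrist_force: [-1.1, 0.5, -1.0]
grip_width: 0.003
t 1.65 [0.3834 0.2319 0.2632] [-84.8 -43.1  -1.2] j [  6.  -13.  -55.7 139.5  51.7  24.3  -4.9] F [-1.1  0.5 -1. ] w 0.3
travel [70.9, -226.8, -209.2] turn [-3.69, -1.94, 1.11]
travel [120.8, -223.7, -209.2] turn [-3.69, -1.94, 1.11]
```

Run:
```python
from h import *
tgt(box([-130,0,150]),3.5,10);tgt(box([-130,0,90]),3.5,30)
```

```text
travel [85.8, -225.9, -113.2] turn [-5.36, 33.01, 2.23]
travel [85.8, -225.9, -173.2] turn [-4.43, 13.04, 1.6]
```

```bash
python3 -m jog '[{"travel":[15,0,0],"turn":[0,6,0],"grip":-1},{"travel":[30,-20,0],"turn":[-1,12,0.5],"grip":-1},{"travel":[45,-50,-10],"turn":[-2,18,1],"grip":-1},{"travel":[60,-85,-20],"turn":[-3,24,1.4],"grip":-1},{"travel":[75,-120,-40],"turn":[-4,30,1.8],"grip":-1},{"travel":[86,-155,-60],"turn":[-5.4,33,2.2],"grip":-1},{"travel":[86,-190,-80],"turn":[-5.4,33,2.2],"grip":-1},{"travel":[86,-226,-100],"turn":[-5.4,33,2.2],"grip":-1},{"travel":[86,-226,-113],"turn":[-5.4,33,2.2],"grip":-1},{"travel":[86,-226,-113],"turn":[-5.4,33,2.2],"grip":-1}]'
python3 - <<'E'
from h import *
st();tgt(box([-130,0,54]),3.5,30);tgt(box([-130,0,54]),3.5,40)
E
```

```text
t: 2.48
ee_pos: [0.47, 0.0034, 0.1488]
orientation: [-90.0, -9.9, 3.3]
wrist_force: [0.8, -0.0, 1.4]
grip_width: 0.003
t 2.48 [0.47   0.0034 0.1488] [-90.   -9.9   3.3] j [  7.2  10.7 -13.  126.3   5.   33.4  84. ] F [ 0.8 -0.   1.4] w 0.3
travel [-0.8, 2.7, -94.8] turn [1.23, -20.03, 0.21]
travel [-0.8, 2.7, -94.8] turn [1.82, -30.02, 0.21]
```

```bash
python3 -m jog '[{"travel":[0,1,-30],"turn":[0.3,-5,0],"grip":-1},{"travel":[0,2,-60],"turn":[0.6,-10,0],"grip":-1},{"travel":[0,2.7,-85],"turn":[0.9,-15,0.2],"grip":-1},{"travel":[0,2.7,-95],"turn":[1.2,-20,0.2],"grip":-1},{"travel":[0,2.7,-95],"turn":[1.5,-25,0.2],"grip":-1},{"travel":[0,2.7,-95],"turn":[1.5,-25,0.2],"grip":-1}]'
python3 - <<'E'
from h import *
st();tgt(box([-95,0,54]),3.5,45);tgt(box([-95,0,54]),3.5,35)
snap('side','side1')
E
```

```text
t: 2.98
ee_pos: [0.4545, -0.015, 0.0669]
orientation: [-94.7, -18.3, 3.9]
wrist_force: [0.3, -0.8, -0.3]
grip_width: 0.004
t 2.98 [ 0.4545 -0.015   0.0669] [-94.7 -18.3   3.9] j [ 11.2  17.7 -19.3 137.3  56.   13.6  33.4] F [ 0.3 -0.8 -0.3] w 0.3
travel [49.7, 23.2, -12.9] turn [5.76, -26.4, 2.12]
travel [49.7, 23.2, -12.9] turn [5.3, -16.42, 1.74]
```

View pics/side1.png

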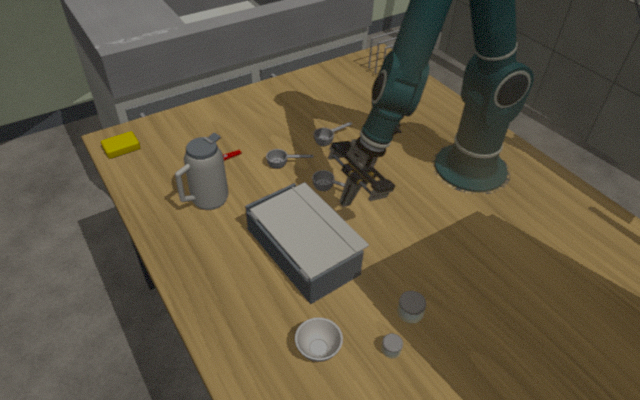

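```bash
cat > kin.py <<'E'
import numpy as np, itertools
from scipy.spatial.transform import Rotation as Ro
from scipy.optimize import least_squares
D=[([-72.93568877,26.82425795,-0.66201904,91.86659688,0.34435811,61.38727712,-3.22674122],[0.21722056,0.61217198,0.2138768],[-90.0758563,-.0076,-19.5349501]),
([6.,-13.,-55.7,139.5,51.7,24.3,-4.9],[.3834,.2319,.2632],[-84.8,-43.1,-1.2]),
([7.2,10.7,-13.,126.3,5.,33.4,84.],[.47,.0034,.1488],[-90,-9.9,3.3]),
([11.2,17.7,-19.3,137.3,56.,13.6,33.4],[.4545,-.015,.0669],[-94.7,-18.3,3.9])]
ax='zyzyzyz'
def chain(q,s): return [Ro.from_euler(a,b*c,degrees=True) for a,b,c in zip(ax,q,s)]
def rot(q,s):
    R=Ro.identity()
    for r in chain(q,s):R=R*r
    return R
E
python3 - <<'E'
from kin import *
res=[]
for s in itertools.product([1,-1],repeat=7):
  for c in [0,180]:
    T=[(Ro.from_euler('z',c,degrees=True)*rot(q,s)).inv()*Ro.from_euler('xyz',o,degrees=True) for q,p,o in D]
    e=max((T[0].inv()*t).magnitude() for t in T);res.append((np.degrees(e),s,c,T[0].as_euler('xyz',degrees=True).round(1)))
res.sort(key=lambda x:x[0])
for r in res[:6]:print(r)
E
```

```text
(np.float64(0.11662354513293664), (-1, -1, -1, -1, -1, -1, -1), 180, array([90., -0., 90.]))
(np.float64(0.11662354513294163), (-1, 1, -1, 1, -1, 1, -1), 0, array([ 90.,  -0., -90.]))
(np.float64(46.982168333983154), (1, -1, 1, -1, 1, -1, 1), 180, array([ 89.9,   0. , -50.9]))
(np.float64(46.98216833398316), (1, 1, 1, 1, 1, 1, 1), 0, array([ 89.9,   0. , 129.1]))
(np.float64(63.384498492082955), (1, 1, 1, -1, -1, -1, 1), 0, array([ 42.2,  28.1, 116.5]))
(np.float64(63.384498492082955), (1, -1, 1, 1, -1, 1, 1), 180, array([ 42.2,  28.1, -63.5]))
```

```bash
cat >> kin.py <<'E'
S=(-1,1,-1,1,-1,1,-1)
RT=Ro.from_euler('xyz',[90,0,-90],degrees=True)
terms=[(0,2),(3,2),(3,0),(5,2),(4,0),(6,0),(7,2)] # frame after n joints, axis
def cols(q):
    R=[Ro.identity()]
    for r in chain(q,S):R.append(R[-1]*r)
    return np.array([R[n].apply(np.eye(3)[k]) for n,k in terms]).T, R[-1]*RT
A=np.vstack([cols(q)[0] for q,p,o in D]);b=np.hstack([p for q,p,o in D])
L=np.linalg.lstsq(A,b,rcond=None)[0]
def fk(q):
    c,R=cols(q);return c@L,R
LO=np.array([-144.91,-17.63,-89.93,15.96,-74.01,8.47,-167.45]);HI=np.array([144.91,115.5,88.59,139.68,254.01,105.57,167.45])
def ik(pos,R,q0,n=30,seed=0):
    rng=np.random.default_rng(seed);best=None
    f=lambda q:np.r_[(fk(q)[0]-pos)*1000,np.degrees((fk(q)[1]*R.inv()).as_rotvec())*3,(q-q0)*.003]
    for i in range(n):
        x=np.clip(q0 if i==0 else q0+rng.normal(0,40,7),LO+1,HI-1)
        r=least_squares(f,x,bounds=(LO+.5,HI-.5))
        e=np.linalg.norm(r.fun[:6])
        if best is None or e<best[0]-.3:best=(e,r.x)
    return best
def ori(yaw,tilt):
    R0=Ro.from_euler('z',yaw,degrees=True)*Ro.from_euler('x',-90,degrees=True)
    return Ro.from_rotvec(-np.radians(tilt)*R0.apply([0,0,1]))*R0
E
python3 - <<'E'
from kin import *
print(L.round(4),np.abs(A@L-b).reshape(-1,3).max(1).round(4))
E
```

```text
[ 0.2717  0.5831 -0.005   0.4882  0.007   0.0318  0.3387] [0.031  0.0032 0.0278 0.0066]
```

Run:
```python
import kin
from kin import *
base=[(0,2),(3,2),(5,2),(7,2)]
cand=[(1,0),(1,1),(3,0),(3,1),(4,0),(4,1),(5,0),(5,1),(6,0),(6,1),(2,0),(2,1),(7,0),(7,1),(4,2),(6,2),(2,2)]
out=[]
for k in [0,1,2,3]:
  for c in itertools.combinations(cand,k):
    kin.terms=base+list(c)
    A=np.vstack([cols(q)[0] for q,p,o in D]);x,_,rk,_=np.linalg.lstsq(A,b,rcond=None)
    e=np.abs(A@x-b).max();out.append((e,c,x.round(3)))
out.sort(key=lambda o:(round(o[0],3),len(o[1])))
for o in out[:12]:print(o)
```

```text
(np.float64(0.00034043127167010523), ((1, 1), (3, 1)), array([ 0.302,  0.522,  0.472,  0.327, -0.026, -0.007]))
(np.float64(0.0003404312716699942), ((1, 1), (4, 1)), array([ 0.302,  0.522,  0.472,  0.327, -0.026, -0.007]))
(np.float64(0.0004911084059918136), ((1, 1), (5, 1)), array([ 0.31 ,  0.518,  0.474,  0.332, -0.033, -0.001]))
(np.float64(0.0004911084059919246), ((1, 1), (6, 1)), array([ 0.31 ,  0.518,  0.474,  0.332, -0.033, -0.001]))
(np.float64(0.0003404312716699387), ((3, 1), (2, 1)), array([ 0.302,  0.522,  0.472,  0.327, -0.007, -0.026]))
(np.float64(0.00034043127166977216), ((4, 1), (2, 1)), array([ 0.302,  0.522,  0.472,  0.327, -0.007, -0.026]))
(np.float64(0.0004911084059916471), ((5, 1), (2, 1)), array([ 0.31 ,  0.518,  0.474,  0.332, -0.001, -0.033]))
(np.float64(0.0004911084059919801), ((6, 1), (2, 1)), array([ 0.31 ,  0.518,  0.474,  0.332, -0.001, -0.033]))
(np.float64(0.0003731365762275618), ((1, 0), (1, 1), (3, 1)), array([ 0.301,  0.522,  0.471,  0.326,  0.   , -0.026, -0.008]))
(np.float64(0.0003731365762270622), ((1, 0), (1, 1), (4, 1)), array([ 0.301,  0.522,  0.471,  0.326,  0.   , -0.026, -0.008]))
(np.float64(0.00045526467890788513), ((1, 0), (1, 1), (5, 1)), array([ 0.311,  0.519,  0.474,  0.332, -0.   , -0.033, -0.001]))
(np.float64(0.00045526467890794065), ((1, 0), (1, 1), (6, 1)), array([ 0.311,  0.519,  0.474,  0.332, -0.   , -0.033, -0.001]))
```

```bash
sed -i 's/^terms=.*/terms=[(0,2),(3,2),(5,2),(7,2),(1,1),(3,1)]/' kin.py
cat > a.py <<'E'
from kin import *
from h import box
q0=np.array([11.2,17.7,-19.3,137.3,56.,13.6,33.4])
q0=np.array([7.2,10.7,-13.,126.3,5.,33.4,84.])
for y in [-90,0,90]:
  for az in [-35,0,35]:
    if y*az>0: continue
    for tilt in [25,30,35,40,45,50]:
      e,q=ik(box([-94,y,48]),ori(3.5+az,tilt),q0,6)
      print(y,az,tilt,round(e,1),q.round(0) if e<2 else '')
E
python3 a.py
```

```text
-90 0 25 0.0 [ 45.  30. -42. 133.  96.  13.  11.]
-90 0 30 0.0 [ 63.  44. -64. 135. 111.  30.   6.]
-90 0 35 0.0 [ 70.  55. -73. 138. 121.  41.   4.]
-90 0 40 6.3 
-90 0 45 17.3 
-90 0 50 27.3 
-90 35 25 0.0 [ 58.  36. -47. 126.  19.  14. 130.]
-90 35 30 0.0 [ 65.  40. -53. 127.  24.  11. 129.]
-90 35 35 0.0 [ 72.  46. -58. 129.  39.   9. 120.]
-90 35 40 0.0 [ 78.  53. -63. 130.  60.   9. 104.]
-90 35 45 0.0 [ 83.  60. -66. 130.  72.   9.  97.]
-90 35 50 0.0 [ 87.  67. -68. 131.  79.   9.  96.]
0 -35 25 0.0 [-39.  26.  26. 135.  56.   9. -13.]
0 -35 30 0.0 [  1.  27. -23. 135.  92.  33. -46.]
0 -35 35 0.0 [  6.  31. -32. 136. 101.  43. -55.]
0 -35 40 0.0 [  7.  34. -36. 138. 106.  52. -62.]
0 -35 45 0.0 [ 10.  41. -44. 139. 111.  65. -66.]
0 -35 50 1.1 [ 29.  72. -73. 139. 122. 105. -52.]
0 0 25 0.0 [ 35.  30. -46. 135. 100.  21.  -4.]
0 0 30 0.0 [ 49.  42. -64. 137. 113.  37. -10.]
0 0 35 4.5 
0 0 40 17.2 
0 0 45 29.8 
0 0 50 42.3 
0 35 25 0.0 [ 45.  33. -46. 130.  34.   9. 104.]
0 35 30 0.0 [ 56.  40. -56. 132.  74.   9.  70.]
0 35 35 0.0 [ 65.  48. -64. 134. 100.  13.  51.]
0 35 40 0.0 [ 73.  61. -72. 135. 108.  21.  51.]
0 35 45 0.0 [ 78.  71. -76. 136. 114.  26.  53.]
0 35 50 0.0 [ 82.  80. -78. 137. 118.  28.  57.]
90 -35 25 0.0 [-66.  33.  46. 132.  -8.  10.  38.]
90 -35 30 0.0 [-23.  27. -10. 132.  79.  32. -46.]
90 -35 35 0.0 [-17.  30. -21. 133.  88.  42. -56.]
90 -35 40 0.0 [-16.  33. -26. 134.  94.  50. -64.]
90 -35 45 0.0 [-17.  36. -28. 135.  98.  58. -70.]
90 -35 50 0.0 [-19.  39. -28. 136. 100.  65. -75.]
90 0 25 0.0 [ 16.  29. -40. 134.  97.  23. -16.]
90 0 30 0.0 [ 29.  38. -57. 137. 110.  38. -24.]
90 0 35 1.2 [ 44.  81. -89. 139. 119.  85.  -5.]
90 0 40 13.5 
90 0 45 25.5 
90 0 50 37.0
```

```bash
cat > a.py <<'E'
from kin import *
from h import box,BY
def hull(az,tilt):
    R=ori(az,tilt).as_matrix() # box frame
    pts=[]
    for s in np.linspace(0,87,30):
        for j in (-18,18):
            for w in (-10,10): pts.append(-s*R[:,1]+j*R[:,2]+w*R[:,0])
    P=np.array(pts); import cv2
    # dense hull points incl. tip face edges
    h=cv2.convexHull(P[:,[0,2]].astype(np.float32))[:,0]
    d=[]
    for i in range(len(h)):
        for t in np.linspace(0,1,60): d.append(h[i]*(1-t)+h[(i+1)%len(h)]*t)
    return np.array(d)
def gap(H,th,rho):
    # TCP at along=rho, below=g ; return min g
    u=np.array([-np.cos(th),np.sin(th)]);n=np.array([-np.sin(th),-np.cos(th)])
    al=H@u+rho; h=H@n
    m=al<168.5
    return -h[m].min() , 168.5-al.min()
def tcp(H,th,rho,c=0):
    g,ins=gap(H,th,rho);u=np.array([-np.cos(th),np.sin(th)]);n=np.array([-np.sin(th),-np.cos(th)])
    return np.array([68,75])+rho*u+(g+c)*n,g,ins
if __name__=='__main__':
  for az in (-15,-25,-35):
    for tilt in (35,40,45):
      H=hull(az,tilt)
      for rho in (158,162,166):
        p,g,ins=tcp(H,0.0,rho,1)
        print(az,tilt,rho,p.round(1),'inset',round(ins,1),'frontx',(p[0]+H[:,0].max()).round(1),'minz',(p[1]+H[:,1].min()).round(1))
E
python3 a.py
```

```text
-15 35 158 [-90.   34.4] inset 23.1 frontx -77.4 minz 28.7
-15 35 162 [-94.   40.3] inset 19.1 frontx -81.4 minz 34.5
-15 35 166 [-98.   46.1] inset 15.1 frontx -85.4 minz 40.4
-15 40 158 [-90.  40.] inset 22.6 frontx -77.9 minz 33.6
-15 40 162 [-94.   45.1] inset 18.6 frontx -81.9 minz 38.6
-15 40 166 [-98.   49.7] inset 14.6 frontx -85.9 minz 43.3
-15 45 158 [-90.   44.4] inset 22.0 frontx -78.5 minz 37.4
-15 45 162 [-94.   49.3] inset 18.0 frontx -82.5 minz 42.2
-15 45 166 [-98.   53.2] inset 14.0 frontx -86.5 minz 46.1
-25 35 158 [-90.   28.4] inset 25.5 frontx -75.0 minz 22.7
-25 35 162 [-94.   35.1] inset 21.5 frontx -79.0 minz 29.4
-25 35 166 [-98.   40.9] inset 17.5 frontx -83.0 minz 35.2
-25 40 158 [-90.   34.7] inset 25.0 frontx -75.5 minz 28.3
-25 40 162 [-94.  40.] inset 21.0 frontx -79.5 minz 33.6
-25 40 166 [-98.   45.4] inset 17.0 frontx -83.5 minz 39.0
-25 45 158 [-90.   40.5] inset 24.5 frontx -76.0 minz 33.5
-25 45 162 [-94.   44.4] inset 20.5 frontx -80.0 minz 37.4
-25 45 166 [-98.   49.3] inset 16.5 frontx -84.0 minz 42.2
-35 35 158 [-90.   20.5] inset 27.5 frontx -73.0 minz 14.8
-35 35 162 [-94.   27.6] inset 23.5 frontx -77.0 minz 21.9
-35 35 166 [-98.   34.4] inset 19.5 frontx -81.0 minz 28.7
-35 40 158 [-90.   28.7] inset 27.1 frontx -73.4 minz 22.3
-35 40 162 [-94.  34.] inset 23.1 frontx -77.4 minz 27.6
-35 40 166 [-98.  40.] inset 19.1 frontx -81.4 minz 33.6
-35 45 158 [-90.  35.] inset 26.6 frontx -73.9 minz 28.0
-35 45 162 [-94.   39.6] inset 22.6 frontx -77.9 minz 32.5
-35 45 166 [-98.   44.7] inset 18.6 frontx -81.9 minz 37.7
```

```bash
cat > b.py <<'E'
from a import *
az,tilt,y=-25,40,85
H=hull(az,tilt);R=ori(3.5+az,tilt)
q=np.array([11.2,17.7,-19.3,137.3,56.,13.6,33.4])
for nm,p in [('hi',[-125,y,120]),('pre',[-128,y,43]),('in',[-97,y,43])]:
    e,q=ik(box(p),R,q,8 if nm=='hi' else 1);print(nm,box(p).round(4),round(e,2),q.round(0))
P0=box([-97,y,43])
for i,th in enumerate(np.linspace(0,1.78,25)):
    rho=165-10*min(1,th/1.0)
    p,g,ins=tcp(H,th,rho,0)
    e,q=ik(box([p[0],y,p[1]]),R,q,1)
    print(round(th,2),p.round(0),((box([p[0],y,p[1]])-P0)*1000).round(0).tolist(),round(e,2),q.round(0))
E
python3 b.py
```

```text
hi [0.469  0.0912 0.12  ] 0.02 [ 23.  36. -71. 139.  96.  66. -47.]
pre [0.466 0.091 0.043] 4.22 [ 27.  78. -84. 139. 115. 105. -43.]
in [0.497  0.0929 0.043 ] 0.0 [ 28.  78. -83. 137. 117. 102. -39.]
0.0 [-97.  45.] [0.0, 0.0, 2.0] 0.0 [ 29.  78. -83. 137. 117. 102. -39.]
0.07 [-98.  59.] [-1.0, -0.0, 16.0] 0.0 [ 29.  77. -85. 137. 115. 102. -38.]
0.15 [-98.  73.] [-1.0, -0.0, 30.0] 0.0 [ 29.  76. -87. 137. 113. 103. -38.]
0.22 [-96.  87.] [1.0, 0.0, 44.0] 0.0 [ 30.  75. -89. 136. 112. 103. -37.]
0.3 [-94. 100.] [3.0, 0.0, 57.0] 0.0 [ 30.  71. -89. 136. 109. 100. -36.]
0.37 [-90. 113.] [7.0, 0.0, 70.0] 0.0 [ 31.  68. -89. 135. 107.  97. -36.]
0.45 [-86. 125.] [11.0, 1.0, 82.0] 0.0 [ 32.  64. -89. 135. 105.  94. -36.]
0.52 [-81. 137.] [16.0, 1.0, 94.0] 0.0 [ 32.  61. -89. 134. 103.  92. -35.]
0.59 [-75. 148.] [22.0, 1.0, 105.0] 0.0 [ 33.  58. -89. 133. 101.  89. -33.]
0.67 [-68. 158.] [29.0, 2.0, 115.0] 0.0 [ 34.  56. -89. 132. 100.  87. -32.]
0.74 [-60. 168.] [37.0, 2.0, 125.0] 0.0 [ 34.  54. -89. 130.  98.  86. -31.]
0.82 [-52. 178.] [45.0, 3.0, 135.0] 0.0 [ 35.  53. -89. 129.  97.
[... 323 characters left out ...]
9 [ -5. 213.] [92.0, 6.0, 170.0] 0.0 [ 36.  51. -89. 122.  95.  82. -22.]
1.26 [  6. 218.] [102.0, 6.0, 175.0] 0.0 [ 36.  51. -89. 121.  95.  82. -20.]
1.34 [ 17. 222.] [113.0, 7.0, 179.0] 0.0 [ 35.  51. -89. 119.  95.  82. -19.]
1.41 [ 28. 226.] [125.0, 8.0, 183.0] 0.0 [ 35.  51. -89. 118.  95.  81. -18.]
1.48 [ 39. 228.] [136.0, 8.0, 185.0] 0.0 [ 35.  52. -88. 116.  95.  81. -17.]
1.56 [ 51. 230.] [148.0, 9.0, 187.0] 0.0 [ 34.  52. -88. 115.  96.  81. -15.]
1.63 [ 63. 231.] [160.0, 10.0, 188.0] 0.0 [ 34.  53. -87. 113.  96.  81. -14.]
1.71 [ 75. 230.] [172.0, 11.0, 187.0] 0.0 [ 33.  53. -86. 112.  97.  81. -13.]
1.78 [ 88. 229.] [184.0, 11.0, 186.0] 0.0 [ 32.  54. -86. 110.  97.  80. -13.]
```

```bash
cat > c.py <<'E'
from a import *
import a as aa
def ori2(az,tilt,yaw0):
    t=np.radians(tilt);z0=np.radians(az)
    av=np.array([np.sin(t)*np.cos(z0),np.sin(t)*np.sin(z0),-np.cos(t)])
    z=np.array([0,1,0])-av*av[1];z/=np.linalg.norm(z);x=np.cross(av,z)
    return Ro.from_euler('z',yaw0,degrees=True)*Ro.from_matrix(np.c_[x,av,z])
def hull2(az,tilt):
    o=aa.ori; aa.ori=lambda *k:ori2(az,tilt,0); H=hull(0,0); aa.ori=o; return H
def ikm(pos,R,q0,n=1,seed=0):
    rng=np.random.default_rng(seed);best=None
    mid=np.clip((LO+HI)/2,-60,100)
    def f(q):
        mrg=np.minimum(q-LO,HI-q)
        return np.r_[(fk(q)[0]-pos)*1000,np.degrees((fk(q)[1]*R.inv()).as_rotvec())*3,np.maximum(0,15-mrg)*.02,(q-q0)*.003]
    for i in range(n):
        x=np.clip(q0 if i==0 else q0+rng.normal(0,40,7),LO+1,HI-1)
        r=least_squares(f,x,bounds=(LO+.5,HI-.5))
        c=np.linalg.norm(r.fun[:6])+np.linalg.norm(r.fun[6:])*.5
        if best is None or c<best[0]:best=(c,np.linalg.norm(r.fun[:6]),r.x)
    return best[1:]
if __name__=='__main__':
  q0=np.array([7.2,10.7,-13.,126.3,5.,33.4,84.])
  for y in (100,-100):
   for az in (-20,-35,-50):
    if y<0: az=-az
    for tilt in (25,30,35,40,45):
      H=hull2(az,tilt);R=ori2(az,tilt,3.5)
      p,g,ins=tcp(H,0,164,1)
      e,q=ikm(box([p[0],y,p[1]]),R,q0,8)
      e2,q2=ikm(box([p[0]-28,y,p[1]]),R,q,1)
      m=np.minimum(q-LO,HI-q).min();m2=np.minimum(q2-LO,HI-q2).min()
      print(y,az,tilt,p.round(0),'ins',ins.round(0),'fx',(p[0]+H[:,0].max()).round(0),'minz',(p[1]+H[:,1].min()).round(0),'e',round(e,1),round(e2,1),'mrg',round(m,1),round(m2,1),q.round(0))
E
python3 c.py
```

```text
100 -20 25 [-96.  39.] ins 15.0 fx -86.0 minz 33.0 e 0.0 0.0 mrg 7.2 4.4 [ -4.  28. -26. 132.  86.  28. -14.]
100 -20 30 [-96.  45.] ins 15.0 fx -86.0 minz 38.0 e 0.0 0.0 mrg 5.3 2.4 [  4.  31. -39. 134.  97.  39. -25.]
100 -20 35 [-96.  50.] ins 15.0 fx -86.0 minz 42.0 e 0.0 0.0 mrg 3.2 0.5 [  7.  34. -45. 136. 104.  48. -33.]
100 -20 40 [-96.  52.] ins 15.0 fx -86.0 minz 43.0 e 0.0 6.0 mrg 1.3 0.5 [  7.  38. -48. 138. 110.  58. -41.]
100 -20 45 [-96.  55.] ins 15.0 fx -86.0 minz 45.0 e 0.7 12.9 mrg 0.5 0.5 [ 26.  78. -82. 139. 123. 105. -24.]
100 -35 25 [-96.  35.] ins 15.0 fx -85.0 minz 27.0 e 0.0 0.0 mrg 9.6 6.7 [-25.  27.  -5. 130.  69.  26.  -3.]
100 -35 30 [-96.  41.] ins 16.0 fx -85.0 minz 33.0 e 0.0 0.0 mrg 8.6 5.8 [-16.  29. -20. 131.  81.  37. -17.]
100 -35 35 [-96.  46.] ins 16.0 fx -84.0 minz 36.0 e 0.0 0.0 mrg 7.4 4.7 [-13.  31. -27. 132.  88.  45. -27.]
100 -35 40 [-96.  51.] ins 17.0 fx -84.0 minz 40.0 e 0.0 0.0 mrg 6.3 3.7 [-13.  33. -30. 133.  93.  53. -35.]
100 -35 45 [-96.  53.] ins 17.0 fx -84.0 minz 41.0 e 0.0 0.0 mrg 5.4 2.9 [-15.  36. -32. 134.  96.  60. -42.]
[... 1521 characters left out ...]
62. -72. 129.  73.  19.  67.]
-100 35 45 [-96.  53.] ins 17.0 fx -84.0 minz 41.0 e 0.0 0.0 mrg 10.1 7.4 [ 88.  69. -74. 130.  78.  20.  69.]
-100 50 25 [-96.  24.] ins 16.0 fx -85.0 minz 16.0 e 0.0 0.0 mrg 11.9 11.0 [ 56.  40. -42. 122.   3.  20. 115.]
-100 50 30 [-96.  34.] ins 16.0 fx -84.0 minz 24.0 e 0.0 0.0 mrg 11.8 11.4 [ 64.  43. -49. 122.   6.  20. 118.]
-100 50 35 [-96.  40.] ins 17.0 fx -84.0 minz 29.0 e 0.0 0.0 mrg 11.8 11.9 [ 71.  48. -55. 122.   9.  20. 120.]
-100 50 40 [-96.  46.] ins 18.0 fx -83.0 minz 33.0 e 0.0 0.0 mrg 12.2 12.6 [ 77.  54. -60. 122.  12.  21. 123.]
-100 50 45 [-96.  49.] ins 18.0 fx -82.0 minz 35.0 e 0.0 0.0 mrg 12.7 13.2 [ 82.  59. -63. 122.  14.  21. 127.]
```

```bash
cat > b.py <<'E'
from c import *
from h import tgt,bot
az,tilt,y=-50,40,100
H=hull2(az,tilt);R=ori2(az,tilt,3.5)
s=bot.sense();c=Ro.from_euler('xyz',s['orientation'],degrees=True)
q=s['joint_positions']
print('turn',np.degrees((R*c.inv()).as_rotvec()).round(1))
for nm,p in [('hi',[-128,y+20,140]),('pre',[-130,y,47]),('in',[-98,y,46])]:
    e,q=ikm(box(p),R,q,8 if nm=='hi' else 1);print(nm,((box(p)-s['ee_pos'])*1000).round(0),round(e,2),q.round(0))
P0=box([-98,y,46])
for i,th in enumerate(np.linspace(0,1.78,31)):
    rho=165-10*min(1,th/1.0)
    p,g,ins=tcp(H,th,rho,0)
    e,q=ikm(box([p[0],y,p[1]]),R,q,1)
    print(round(th,2),p.round(0),((box([p[0],y,p[1]])-P0)*1000).round(0).tolist(),round(e,2),q.round(0))
E
python3 b.py
```

```text
turn [-22.1 -11.4 -10.2]
hi [ 10. 141.  74.] 0.0 [-22.  22. -27. 127.  63.  59. -10.]
pre [  9. 121. -19.] 0.0 [-19.  35. -28. 130.  78.  58. -26.]
in [ 41. 123. -20.] 0.0 [-16.  36. -29. 127.  79.  58. -22.]
0.0 [-97.  48.] [1.0, 0.0, 2.0] 0.0 [-15.  37. -31. 127.  80.  59. -22.]
0.06 [-98.  60.] [0.0, 0.0, 14.0] 0.0 [-13.  36. -33. 127.  79.  61. -21.]
0.12 [-97.  71.] [1.0, 0.0, 25.0] 0.0 [-11.  35. -35. 127.  78.  62. -19.]
0.18 [-97.  82.] [1.0, 0.0, 36.0] 0.0 [-10.  34. -37. 126.  77.  62. -18.]
0.24 [-95.  93.] [3.0, 0.0, 47.0] 0.0 [ -8.  33. -39. 126.  76.  63. -16.]
0.3 [-93. 103.] [5.0, 0.0, 57.0] 0.0 [ -7.  32. -40. 125.  75.  64. -15.]
0.36 [-90. 114.] [8.0, 0.0, 68.0] 0.0 [ -6.  31. -41. 125.  74.  64. -13.]
0.42 [-87. 123.] [11.0, 1.0, 77.0] 0.0 [ -6.  30. -41. 124.  73.  64. -11.]
0.47 [-82. 133.] [16.0, 1.0, 87.0] 0.0 [ -5.  29. -41. 124.  72.  64.  -9.]
0.53 [-78. 142.] [20.0, 1.0, 96.0] 0.0 [ -5.  28. -42. 123.  71.  64.  -8.]
0.59 [-73. 151.] [25.0, 2.0, 105.0] 0.0 [ -4.  28. -42. 122.  70.  64.  -6.]
0.65 [-67. 159.] [31.0, 2.0, 113.0] 0.0 [ -4.  27. -42. 121.  69
[... 788 characters left out ...]
 [ 16. 221.] [114.0, 7.0, 175.0] 0.0 [ -0.  27. -42. 110.  66.  67.  10.]
1.36 [ 24. 224.] [122.0, 7.0, 178.0] 0.0 [ -0.  28. -41. 108.  66.  67.  10.]
1.42 [ 33. 227.] [131.0, 8.0, 181.0] 0.0 [ -0.  28. -41. 107.  66.  68.  11.]
1.48 [ 42. 228.] [140.0, 9.0, 182.0] 0.0 [ -0.  29. -41. 106.  66.  68.  12.]
1.54 [ 51. 230.] [148.0, 9.0, 184.0] 0.0 [ -0.  29. -41. 105.  67.  68.  13.]
1.6 [ 60. 230.] [157.0, 10.0, 184.0] 0.0 [ -0.  30. -41. 104.  67.  68.  13.]
1.66 [ 69. 231.] [167.0, 10.0, 185.0] 0.0 [ -0.  31. -40. 103.  67.  68.  14.]
1.72 [ 78. 230.] [176.0, 11.0, 184.0] 0.0 [ -1.  31. -40. 101.  67.  68.  15.]
1.78 [ 87. 229.] [185.0, 11.0, 183.0] 0.0 [ -1.  32. -40. 100.  67.  69.  15.]
```

```bash
python3 -m jog '[{"travel":[5,10,30],"turn":[0,0,0],"grip":-1},{"travel":[10,35,55],"turn":[-4,-2,-2],"grip":-1},{"travel":[10,70,74],"turn":[-9,-4.6,-4],"grip":-1},{"travel":[10,105,74],"turn":[-14,-7,-6.5],"grip":-1},{"travel":[10,141,74],"turn":[-19,-10,-9],"grip":-1},{"travel":[10,141,74],"turn":[-22.1,-11.4,-10.2],"grip":-1},{"travel":[10,141,74],"turn":[-22.1,-11.4,-10.2],"grip":-1},{"travel":[10,141,74],"turn":[-22.1,-11.4,-10.2],"grip":-1}]'
python3 - <<'E'
from b import *
from h import st; st()
E
```

```text
t: 3.7
ee_pos: [0.4629, 0.1313, 0.1396]
orientation: [-119.4, -28.1, 4.0]
wrist_force: [-0.5, -0.1, -0.5]
grip_width: 0.005
turn [-0.  -0.3 -0.5]
hi [ 1. -5.  0.] 0.0 [-20.  23. -29. 127.  64.  60. -10.]
pre [  0. -25. -93.] 0.0 [-18.  35. -30. 130.  79.  59. -26.]
in [ 32. -24. -94.] 0.0 [-15.  37. -31. 127.  80.  59. -23.]
0.0 [-97.  48.] [1.0, 0.0, 2.0] 0.0 [-13.  37. -33. 127.  80.  60. -22.]
0.06 [-98.  60.] [0.0, 0.0, 14.0] 0.0 [-12.  36. -35. 127.  79.  62. -21.]
0.12 [-97.  71.] [1.0, 0.0, 25.0] 0.0 [-10.  35. -37. 126.  78.  63. -19.]
0.18 [-97.  82.] [1.0, 0.0, 36.0] 0.0 [ -8.  34. -39. 126.  77.  63. -18.]
0.24 [-95.  93.] [3.0, 0.0, 47.0] 0.0 [ -7.  33. -40. 126.  76.  64. -16.]
0.3 [-93. 103.] [5.0, 0.0, 57.0] 0.0 [ -6.  32. -41. 125.  75.  64. -15.]
0.36 [-90. 114.] [8.0, 0.0, 68.0] 0.0 [ -5.  31. -42. 125.  74.  65. -13.]
0.42 [-87. 123.] [11.0, 1.0, 77.0] 0.0 [ -5.  30. -42. 124.  73.  65. -11.]
0.47 [-82. 133.] [16.0, 1.0, 87.0] 0.0 [ -4.  30. -43. 124.  72.  65. -10.]
0.53 [-78. 142.] [20.0, 1.0, 96.0] 0.0 [ -4.  29. -43. 123.  71.  65.  -8.]
0.59 [-73. 151.] [25.0,
[... 1030 characters left out ...]
. -43. 108.  67.  68.  10.]
1.42 [ 33. 227.] [131.0, 8.0, 181.0] 0.0 [  1.  29. -43. 107.  67.  68.  11.]
1.48 [ 42. 228.] [140.0, 9.0, 182.0] 0.0 [  1.  29. -42. 106.  67.  68.  12.]
1.54 [ 51. 230.] [148.0, 9.0, 184.0] 0.0 [  1.  30. -42. 105.  67.  69.  12.]
1.6 [ 60. 230.] [157.0, 10.0, 184.0] 0.0 [  1.  30. -42. 104.  67.  69.  13.]
1.66 [ 69. 231.] [167.0, 10.0, 185.0] 0.0 [  0.  31. -42. 103.  68.  69.  14.]
1.72 [ 78. 230.] [176.0, 11.0, 184.0] 0.0 [  0.  32. -41. 101.  68.  69.  14.]
1.78 [ 87. 229.] [185.0, 11.0, 183.0] 0.0 [  0.  33. -41. 100.  68.  69.  15.]
t 3.70 [0.4629 0.1313 0.1396] [-119.4  -28.1    4. ] j [-23.   22.6 -26.8 127.2  63.1  58.7  -9.5] F [-0.5 -0.1 -0.5] w 0.4
```

Tracking works well. Next I go down to the pre-lip point, then in under the lip.

```bash
python3 -m jog '[{"travel":[0,-8,-30],"turn":[0,0,0],"grip":-1},{"travel":[0,-17,-60],"turn":[0,0,0],"grip":-1},{"travel":[0,-25,-85],"turn":[0,0,0],"grip":-1},{"travel":[0,-25,-93],"turn":[0,0,0],"grip":-1},{"travel":[0,-25,-94],"turn":[0,0,0],"grip":-1},{"travel":[10,-24.5,-94],"turn":[0,0,0],"grip":-1},{"travel":[20,-24,-94],"turn":[0,0,0],"grip":-1},{"travel":[32,-24,-94],"turn":[0,0,0],"grip":-1},{"travel":[32,-24,-94],"turn":[0,0,0],"grip":-1},{"travel":[32,-24,-94],"turn":[0,0,0],"grip":-1}]'
python3 - <<'E'
from h import *
st();snap('side','side2');print((box([-98,100,46])).round(4))
crop('side2',200,120,440,320,3,'c3')
E
```

```text
t: 4.53
ee_pos: [0.4983, 0.1025, 0.0484]
orientation: [-119.4, -28.5, 3.4]
wrist_force: [0.6, 0.6, -0.9]
grip_width: 0.005
t 4.53 [0.4983 0.1025 0.0484] [-119.4  -28.5    3.4] j [-22.6  34.3 -20.9 127.4  77.3  53.3 -21.6] F [ 0.6  0.6 -0.9] w 0.5
[0.4951 0.1078 0.046 ]
```

View pics/c3.png

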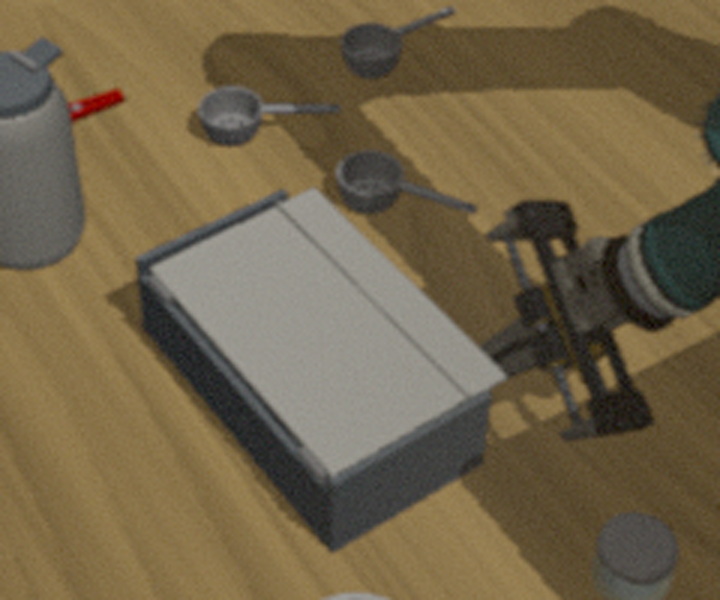

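```bash
python3 -m jog '[{"travel":[-2,0,5],"turn":[0,0,0],"grip":-1},{"travel":[-2,0,12],"turn":[0,0,0],"grip":-1},{"travel":[-2,0,23],"turn":[0,0,0],"grip":-1},{"travel":[-1,0,34],"turn":[0,0,0],"grip":-1},{"travel":[0,0,45],"turn":[0,0,0],"grip":-1},{"travel":[2,0,55],"turn":[0,0,0],"grip":-1},{"travel":[5,0,66],"turn":[0,0,0],"grip":-1},{"travel":[9,1,75],"turn":[0,0,0],"grip":-1},{"travel":[13,1,85],"turn":[0,0,0],"grip":-1},{"travel":[17,1,94],"turn":[0,0,0],"grip":-1},{"travel":[22,2,103],"turn":[0,0,0],"grip":-1},{"travel":[28,2,111],"turn":[0,0,0],"grip":-1},{"travel":[34,2,119],"turn":[0,0,0],"grip":-1},{"travel":[40,3,127],"turn":[0,0,0],"grip":-1},{"travel":[47,3,134],"turn":[0,0,0],"grip":-1},{"travel":[47,3,134],"turn":[0,0,0],"grip":-1}]'
python3 - <<'E'
from h import *
st();snap('side','side3');print((box([-98,100,46])+[.05,.003,.136]).round(4))
E
```

```text
t: 5.92
ee_pos: [0.5446, 0.1053, 0.1833]
orientation: [-119.4, -28.5, 3.4]
wrist_force: [-0.3, 0.4, 0.4]
grip_width: 0.006
t 5.92 [0.5446 0.1053 0.1833] [-119.4  -28.5    3.4] j [-16.6  21.4 -24.  119.7  62.3  57.6   3.3] F [-0.3  0.4  0.4] w 0.6
[0.5451 0.1108 0.182 ]
```

View pics/side3.png

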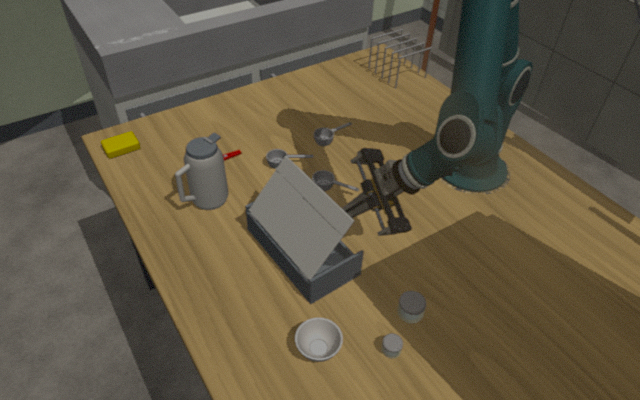

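```bash
python3 -m jog '[{"travel":[8,1,7],"turn":[0,0,0],"grip":-1},{"travel":[16,1,13],"turn":[0,0,0],"grip":-1},{"travel":[24,2,18],"turn":[0,0,0],"grip":-1},{"travel":[32,2,24],"turn":[0,0,0],"grip":-1},{"travel":[40,2,29],"turn":[0,0,0],"grip":-1},{"travel":[48,3,33],"turn":[0,0,0],"grip":-1},{"travel":[56,3,36],"turn":[0,0,0],"grip":-1},{"travel":[64,4,39],"turn":[0,0,0],"grip":-1},{"travel":[72,4,42],"turn":[0,0,0],"grip":-1},{"travel":[81,5,45],"turn":[0,0,0],"grip":-1},{"travel":[90,6,46],"turn":[0,0,0],"grip":-1},{"travel":[98,6,48],"turn":[0,0,0],"grip":-1},{"travel":[107,7,48],"turn":[0,0,0],"grip":-1},{"travel":[116,7,49],"turn":[0,0,0],"grip":-1},{"travel":[125,8,48],"turn":[0,0,0],"grip":-1},{"travel":[135,8,47],"turn":[0,0,0],"grip":-1},{"travel":[135,8,47],"turn":[0,0,0],"grip":-1}]'
python3 - <<'E'
from h import *
st();s=snap('side','side4');P=cloud(s).reshape(-1,3)
B=Ro.from_euler('z',-BY,degrees=True).apply(P-BO)*1000
m=(B[:,2]>110)&(B[:,2]<235)&(abs(B[:,1]+20)<90)&(B[:,0]>20)&(B[:,0]<140)
q=B[m];print(m.sum(),q.mean(0),np.polyfit(q[:,2],q[:,0],1),q[:,2].max())
E
```

```text
t: 7.38
ee_pos: [0.6808, 0.1131, 0.2283]
orientation: [-119.4, -28.5, 3.5]
wrist_force: [-0.0, -0.2, -0.2]
grip_width: 0.002
t 7.38 [0.6808 0.1131 0.2283] [-119.4  -28.5    3.5] j [-13.2  27.9 -21.7 101.6  60.   60.4  18.5] F [-0.  -0.2 -0.2] w 0.2
902 [ 94.33780189 -16.3302857  176.26413212] [ 0.19147014 60.58848447] 234.9807306847019
```

View pics/side4.png

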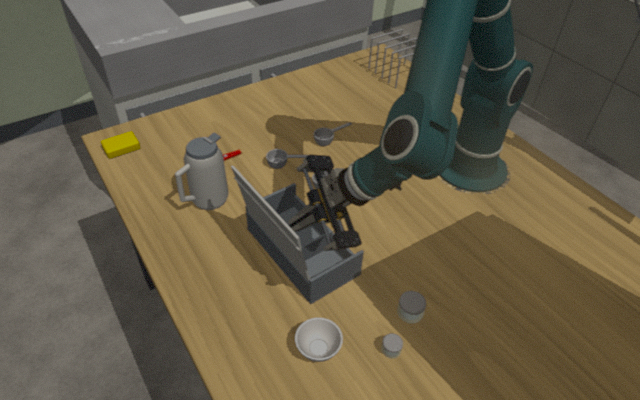

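Run:
```python
from h import *
tgt([.482,.298,.150],-36.5,0)
tgt([.482,.298,.012],-36.5,0)
```

```text
travel [-198.0, 184.7, -78.4] turn [35.97, 18.7, -31.03]
travel [-198.0, 184.7, -216.4] turn [35.97, 18.7, -31.03]
```

```bash
python3 -m jog '[{"travel":[-20,3,5],"turn":[0,0,0],"grip":-1},{"travel":[-50,10,20],"turn":[0,0,0],"grip":-1},{"travel":[-80,30,30],"turn":[4,2,-3.5],"grip":0},{"travel":[-105,55,30],"turn":[8.5,4.5,-7.4],"grip":1},{"travel":[-130,85,20],"turn":[13,6.8,-11.2],"grip":1},{"travel":[-150,115,5],"turn":[17.5,9.1,-15.1],"grip":1},{"travel":[-170,145,-20],"turn":[22,11.4,-19],"grip":1},{"travel":[-190,170,-45],"turn":[26.5,13.8,-22.9],"grip":1},{"travel":[-198,185,-70],"turn":[31,16.1,-26.7],"grip":1},{"travel":[-198,185,-78],"turn":[36,18.7,-31],"grip":1},{"travel":[-198,185,-78],"turn":[36,18.7,-31],"grip":1},{"travel":[-198,185,-78],"turn":[36,18.7,-31],"grip":1}]'
python3 - <<'E'
from h import *
st();snap('wrist','wrist1');snap('top','top1');tgt([.482,.298,.012],-36.5,0)
E
```

```text
t: 8.43
ee_pos: [0.4819, 0.2964, 0.1504]
orientation: [-90.1, -0.1, -36.5]
wrist_force: [-0.1, 1.0, 1.3]
grip_width: 0.705
t 8.43 [0.4819 0.2964 0.1504] [-90.1  -0.1 -36.5] j [ -9.5  27.3 -32.7 105.4  18.3  52.6   2.9] F [-0.1  1.   1.3] w 64.9
travel [0.9, -0.8, -139.5] turn [-0.01, 0.11, -0.19]
```

View pics/wrist1.png

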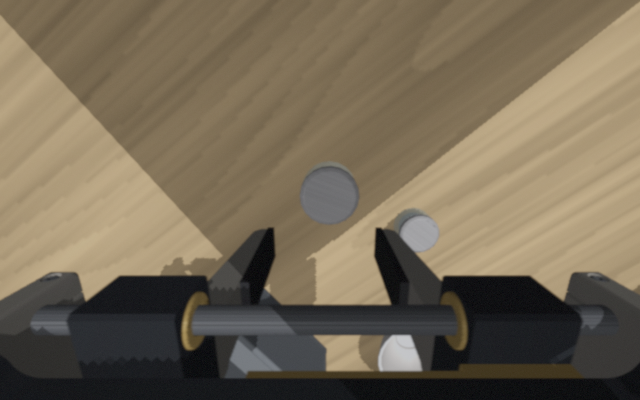

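View pics/top1.png

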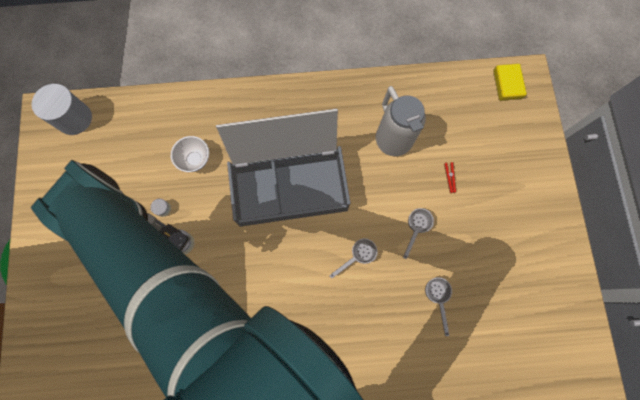

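Run:
```python
from h import *
s=load('wrist1');print(world(s,330,193,z=.048))
P=cloud(s).reshape(-1,3);q=P[(np.hypot(P[:,0]-.482,P[:,1]-.298)<.05)&(P[:,2]>.042)&(P[:,2]<.055)]
print(len(q),cv2.minEnclosingCircle((q[:,:2]*1000).astype(np.float32)))
```

```text
[0.4802295  0.30368227 0.048     ]
2675 ((483.3291015625, 300.47479248046875), 29.914165496826172)
```

```bash
python3 -m jog '[{"travel":[1,0.5,-30],"turn":[0,0,0],"grip":1},{"travel":[1,0.5,-65],"turn":[0,0,0],"grip":1},{"travel":[1,0.5,-95],"turn":[0,0,0],"grip":1},{"travel":[1,0.5,-120],"turn":[0,0,0],"grip":1},{"travel":[1,0.5,-135],"turn":[0,0,0],"grip":1},{"travel":[1,0.5,-138],"turn":[0,0,0],"grip":1},{"travel":[1,0.5,-138],"turn":[0,0,0],"grip":0.6},{"travel":[1,0.5,-138],"turn":[0,0,0],"grip":0.4},{"travel":[1,0.5,-138],"turn":[0,0,0],"grip":0.2},{"travel":[1,0.5,-138],"turn":[0,0,0],"grip":0},{"travel":[1,0.5,-138],"turn":[0,0,0],"grip":-1},{"travel":[1,0.5,-138],"turn":[0,0,0],"grip":-1},{"travel":[1,0.5,-138],"turn":[0,0,0],"grip":-1}]'
python3 - <<'E'
from h import *
st();snap('wrist','wrist2')
E
```

```text
t: 9.62
ee_pos: [0.4829, 0.2995, 0.0137]
orientation: [-89.8, -0.0, -36.5]
wrist_force: [1.2, 0.4, 6.5]
grip_width: 0.642
t 9.62 [0.4829 0.2995 0.0137] [-89.8  -0.  -36.5] j [-14.7  38.4 -26.5 109.1  26.4  38.4  -3.7] F [1.2 0.4 6.5] w 59.0
```

View pics/wrist2.png

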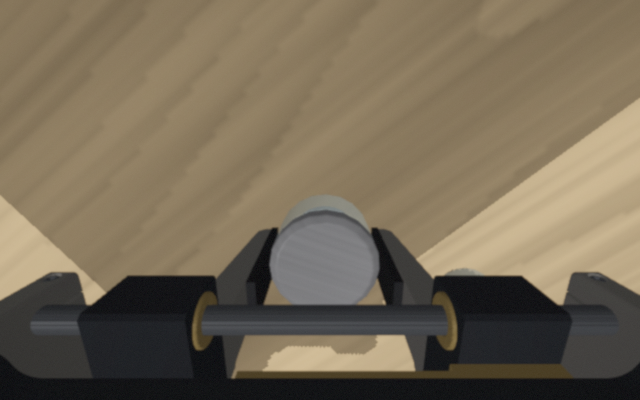

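```bash
python3 -m jog '[{"travel":[0,0,10],"turn":[0,0,0],"grip":-1},{"travel":[0,0,35],"turn":[0,0,0],"grip":-1},{"travel":[0,0,70],"turn":[0,0,0],"grip":-1},{"travel":[0,0,105],"turn":[0,0,0],"grip":-1},{"travel":[0,0,140],"turn":[0,0,0],"grip":-1},{"travel":[0,0,150],"turn":[0,0,0],"grip":-1}]'
python3 - <<'E'
from h import *
st();snap('wrist','wrist3')
s=load('top1')
crop('top1',215,100,365,235,5,'c4')
def px(p):
    K=s['intrinsics'];c=s['extrinsics']@np.r_[box(p),1];return (K[0,0]*c[0]/-c[2]+K[0,2]-215)*5,(K[1,1]*-c[1]/-c[2]+K[1,2]-100)*5
i=cv2.imread('pics/c4.png')
def line(a,b,c):
    cv2.line(i,tuple(int(v+.5) for v in px(a)),tuple(int(v+.5) for v in px(b)),c,1)
for y in (-143.5,-135.5,135.5,143.5): line([-75.5,y,88],[75.5,y,88],(0,0,255))
for y in (29.5,35.5): line([-67.5,y,64],[67.5,y,64],(0,255,0))
for x in (-75.5,-67.5): line([x,-135.5,50],[x,135.5,50],(255,0,0))
t=1.76;line([68-168.5*np.cos(t),-132.5,75+168.5*np.sin(t)],[68-168.5*np.cos(t),132.5,75+168.5*np.sin(t)],(255,0,255))
cv2.imwrite('pics/c5.png',i)
E
```

```text
t: 10.17
ee_pos: [0.4833, 0.3, 0.1677]
orientation: [-89.6, -0.1, -36.4]
wrist_force: [1.7, 0.9, -2.4]
grip_width: 0.644
t 10.17 [0.4833 0.3    0.1677] [-89.6  -0.1 -36.4] j [ -9.   26.2 -33.5 104.5  17.6  54.1   3.5] F [ 1.7  0.9 -2.4] w 59.2
```

View pics/c5.png

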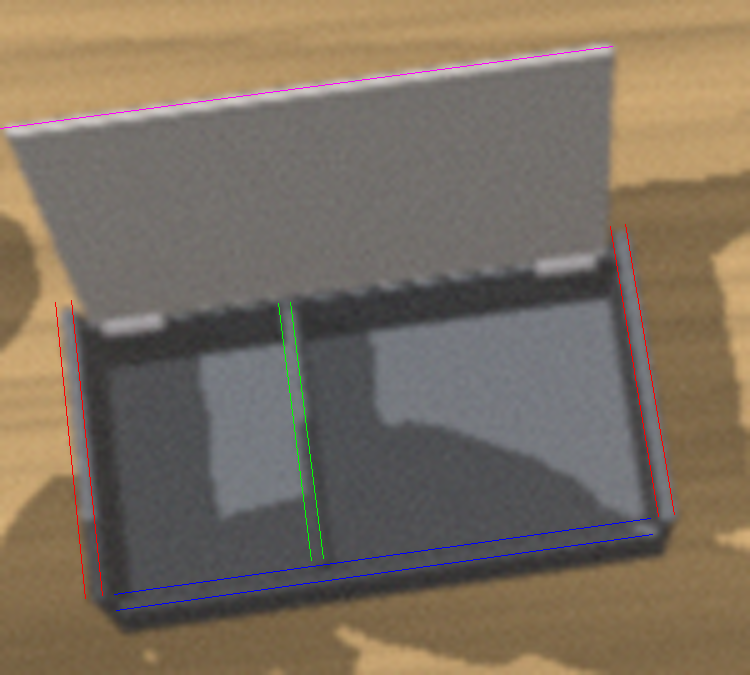

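View pics/wrist3.png

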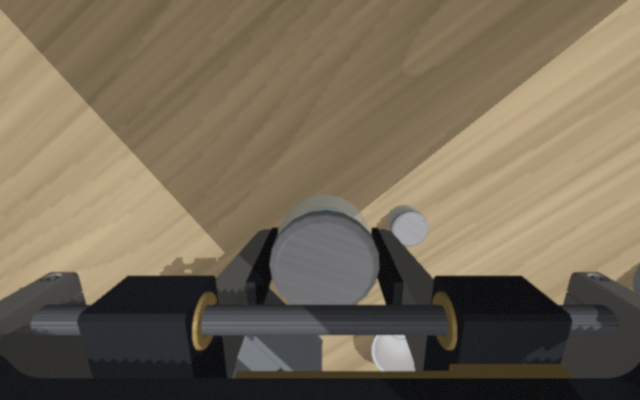

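```bash
sed -i 's/BO=np.array(\[.5990,.0140/BO=np.array([.5990,.0128/' h.py
python3 - <<'E'
from h import *
tgt(box([-24,85.5,150]),-36.5,0);tgt(box([-24,85.5,22]),-36.5,0);st()
from kin import *
e,q=ik(box([-24,85.5,22]),ori(-36.5,0),bot.sense()['joint_positions'],1);print(e,q.round(0))
E
```

```text
travel [86.3, -203.2, -17.3] turn [-0.22, 0.33, -0.04]
travel [86.3, -203.2, -145.3] turn [-0.22, 0.33, -0.04]
t 10.22 [0.4836 0.2999 0.1673] [-89.6  -0.1 -36.5] j [ -9.   26.2 -33.5 104.5  17.6  54.1   3.4] F [ 0.8  0.9 -1.2] w 59.1
0.00011300802979658668 [  7.  38. -27. 108.  26.  40.  19.]
```

```bash
python3 -m jog '[{"travel":[8,-18,0],"turn":[0,0,0],"grip":-1},{"travel":[22,-52,0],"turn":[0,0,0],"grip":-1},{"travel":[36,-86,0],"turn":[0,0,0],"grip":-1},{"travel":[50,-120,0],"turn":[0,0,0],"grip":-1},{"travel":[64,-152,0],"turn":[0,0,0],"grip":-1},{"travel":[76,-180,0],"turn":[0,0,0],"grip":-1},{"travel":[84,-197,-5],"turn":[-0.2,0.3,0],"grip":-1},{"travel":[86,-203,-15],"turn":[-0.2,0.3,0],"grip":-1},{"travel":[86,-203,-17],"turn":[-0.2,0.3,0],"grip":-1},{"travel":[86,-203,-17],"turn":[-0.2,0.3,0],"grip":-1},{"travel":[86,-203,-17],"turn":[-0.2,0.3,0],"grip":-1}]'
python3 - <<'E'
from h import *
st();snap('wrist','wrist4');snap('side','side5');tgt(box([-24,85.5,22]),-36.5,0)
E
```

```text
t: 11.13
ee_pos: [0.5663, 0.0979, 0.1445]
orientation: [-90.4, 0.3, -36.3]
wrist_force: [0.6, 0.7, -1.8]
grip_width: 0.644
t 11.13 [0.5663 0.0979 0.1445] [-90.4   0.3 -36.3] j [ 10.2  28.2 -30.1 104.2  17.3  52.7  26. ] F [ 0.6  0.7 -1.8] w 59.3
travel [2.8, -1.1, -123.5] turn [0.11, -0.35, -0.24]
```

View pics/wrist4.png

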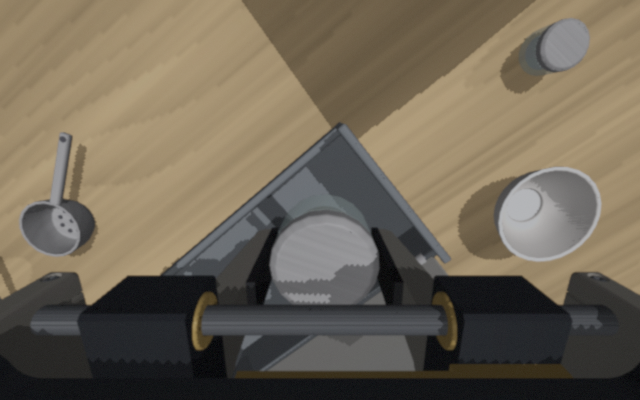

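View pics/side5.png

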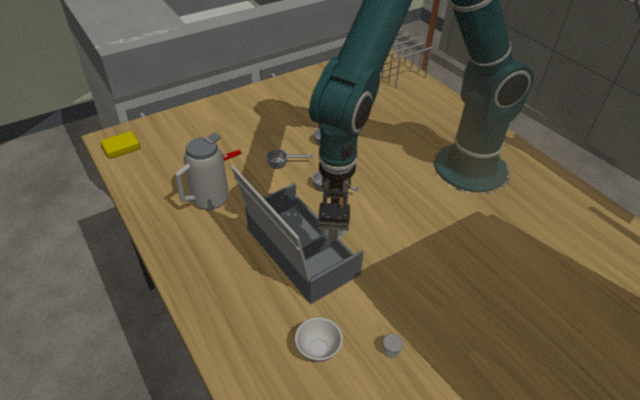

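```bash
python3 -m jog '[{"travel":[2.8,-1,-5],"turn":[0,0,0],"grip":-1},{"travel":[2.8,-1,-18],"turn":[0,-0.3,0],"grip":-1},{"travel":[2.8,-1,-33],"turn":[0,-0.3,0],"grip":-1},{"travel":[2.8,-1,-48],"turn":[0,-0.3,0],"grip":-1},{"travel":[2.8,-1,-63],"turn":[0,-0.3,0],"grip":-1},{"travel":[2.8,-1,-78],"turn":[0,-0.3,0],"grip":-1},{"travel":[2.8,-1,-93],"turn":[0,-0.3,0],"grip":-1},{"travel":[2.8,-1,-104],"turn":[0,-0.3,0],"grip":-1},{"travel":[2.8,-1,-111],"turn":[0,-0.3,0],"grip":-1},{"travel":[2.8,-1,-115],"turn":[0,-0.3,0],"grip":-1},{"travel":[2.8,-1,-118],"turn":[0,-0.3,0],"grip":-1},{"travel":[2.8,-1,-118],"turn":[0,-0.3,0],"grip":-1}]'
python3 - <<'E'
from h import *
st();tgt(box([-24,85.5,22]),-36.5,0)
E
```

```text
t: 12.23
ee_pos: [0.5706, 0.0948, 0.0273]
orientation: [-90.1, -0.1, -36.4]
wrist_force: [0.5, -0.4, -1.7]
grip_width: 0.647
t 12.23 [0.5706 0.0948 0.0273] [-90.1  -0.1 -36.4] j [  6.4  37.6 -25.2 107.4  23.9  40.4  20.9] F [ 0.5 -0.4 -1.7] w 59.5
travel [-0.8, 1.9, -5.3] turn [0.16, -0.04, -0.06]
```

```bash
python3 -m jog '[{"travel":[-0.5,1.5,-1.5],"turn":[0,0,0],"grip":-1},{"travel":[-0.5,1.5,-3],"turn":[0,0,0],"grip":-1},{"travel":[-0.5,1.5,-4.5],"turn":[0,0,0],"grip":-1},{"travel":[-0.5,1.5,-5],"turn":[0,0,0],"grip":-1},{"travel":[-0.5,1.5,-5],"turn":[0,0,0],"grip":-1}]'
```

```text
t: 12.65
ee_pos: [0.5701, 0.0961, 0.0224]
orientation: [-90.1, -0.1, -36.4]
wrist_force: [0.2, 0.6, -2.3]
grip_width: 0.644
```

```bash
python3 -m jog '[{"travel":[0,0,-0.7],"turn":[0,0,0],"grip":-1},{"travel":[0,0,-1.2],"turn":[0,0,0],"grip":-1},{"travel":[0,0,-1.2],"turn":[0,0,0],"grip":-1}]'
```

```text
t: 12.9
ee_pos: [0.5702, 0.0961, 0.0218]
orientation: [-90.2, -0.1, -36.5]
wrist_force: [-1.6, -1.1, 3.5]
grip_width: 0.643
```

```bash
python3 -m jog '[{"travel":[0,0,0],"turn":[0,0,0],"grip":0.36},{"travel":[0,0,0],"turn":[0,0,0],"grip":0.43},{"travel":[0,0,0],"turn":[0,0,0],"grip":0.43},{"travel":[0,0,0],"turn":[0,0,0],"grip":0.43}]'
python3 - <<'E'
from h import *
st()
E
```

```text
t: 13.23
ee_pos: [0.5702, 0.0962, 0.0211]
orientation: [-90.1, -0.1, -36.4]
wrist_force: [0.4, 0.1, -0.4]
grip_width: 0.713
t 13.23 [0.5702 0.0962 0.0211] [-90.1  -0.1 -36.4] j [  6.1  38.1 -24.9 107.5  24.2  39.8  20.5] F [ 0.4  0.1 -0.4] w 65.6
```

```bash
python3 -m jog '[{"travel":[0,0,10],"turn":[0,0,0],"grip":0.43},{"travel":[0,0,30],"turn":[0,0,0],"grip":0.43},{"travel":[0,0,60],"turn":[0,0,0],"grip":0.43},{"travel":[0,0,95],"turn":[0,0,0],"grip":0.43},{"travel":[0,0,130],"turn":[0,0,0],"grip":0.2},{"travel":[0,0,160],"turn":[0,0,0],"grip":0.1},{"travel":[0,0,165],"turn":[0,0,0],"grip":0.1}]'
python3 - <<'E'
from h import *
st();snap('wrist','wrist5');tgt([.439,-.2895,.180],-29,0)
E
```

```text
t: 13.82
ee_pos: [0.573, 0.0973, 0.1926]
orientation: [-89.8, -0.5, -36.4]
wrist_force: [0.4, 0.2, 0.1]
grip_width: 0.552
t 13.82 [0.573  0.0973 0.1926] [-89.8  -0.5 -36.4] j [ 11.4  25.1 -31.4 101.7  15.5  57.   27.5] F [0.4 0.2 0.1] w 50.8
travel [-133.4, -386.4, -11.1] turn [0.08, 0.43, 7.45]
```

View pics/wrist5.png

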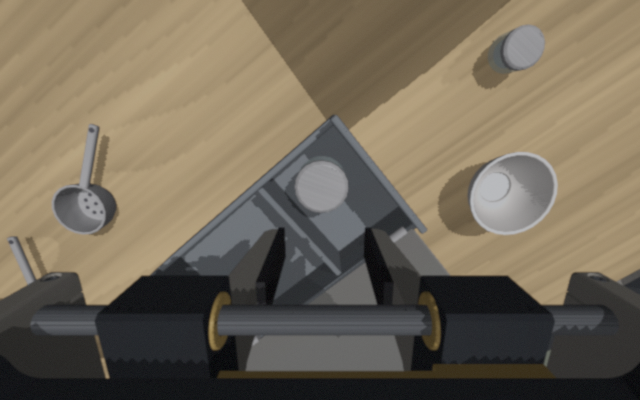

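Salt stands upright in the square bay, cap at (321,186). Now over to the strainer.

```bash
python3 -m jog '[{"travel":[-10,-20,0],"turn":[0,0,0],"grip":0.1},{"travel":[-22,-55,0],"turn":[0,0,1],"grip":0.1},{"travel":[-35,-92,0],"turn":[0,0,2],"grip":0.1},{"travel":[-48,-129,0],"turn":[0,0,3],"grip":0.1},{"travel":[-60,-166,0],"turn":[0,0,4],"grip":0.1},{"travel":[-73,-203,0],"turn":[0,0.2,5],"grip":0.1},{"travel":[-85,-240,0],"turn":[0,0.3,6],"grip":0.1},{"travel":[-98,-277,0],"turn":[0,0.4,7],"grip":0.1},{"travel":[-110,-314,0],"turn":[0,0.4,7.5],"grip":0.1},{"travel":[-122,-350,0],"turn":[0,0.4,7.5],"grip":0.1},{"travel":[-130,-377,-6],"turn":[0,0.4,7.5],"grip":0.1},{"travel":[-133,-386,-11],"turn":[0,0.4,7.5],"grip":0.1},{"travel":[-133,-386,-11],"turn":[0,0.4,7.5],"grip":0.1},{"travel":[-133,-386,-11],"turn":[0,0.4,7.5],"grip":0.1}]'
python3 - <<'E'
from h import *
st();s=snap('wrist','wrist6')
E
```

```text
t: 15.03
ee_pos: [0.4368, -0.2885, 0.1743]
orientation: [-90.3, 0.4, -28.9]
wrist_force: [0.2, -0.1, 1.2]
grip_width: 0.549
t 15.03 [ 0.4368 -0.2885  0.1743] [-90.3   0.4 -28.9] j [ 50.9  20.2 -25.7 110.1  11.2  52.6  80.7] F [ 0.2 -0.1  1.2] w 50.5
```

View pics/wrist6.png

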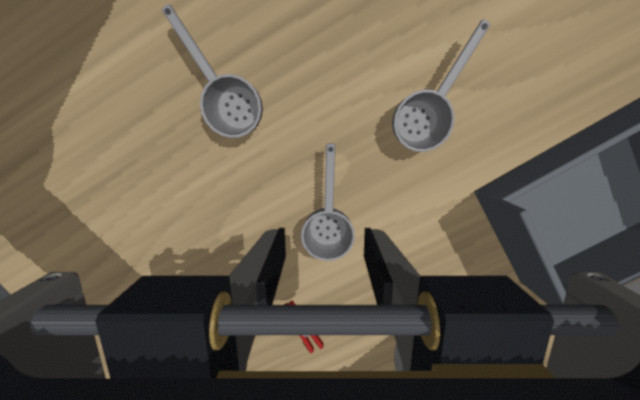

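```bash
crop=1
python3 - <<'E'
from h import *
s=load('wrist6');P=cloud(s).reshape(-1,3)
print(world(s,328,236,z=.032),world(s,330.5,146,z=.032))
crop('wrist6',280,130,380,270,5,'c6')
c=np.array([.483,-.313])
q=P[(P[:,2]>.025)&(P[:,2]<.037)&(np.hypot(P[:,0]-.44,P[:,1]+.29)<.1)]
b=q[np.hypot(*(q[:,:2]-c).T)<.036];
r=least=None
from scipy.optimize import least_squares
h=q[(np.hypot(*(q[:,:2]-c).T)>.042)&(np.hypot(*(q[:,:2]-c).T)<.115)]
h=h[np.abs((h[:,:2]-c)@np.array([.485,.875]))<.02]
mu=h[:,:2].mean(0);d=np.linalg.svd(h[:,:2]-mu)[2][0];d*=-np.sign(d[0]);print(len(h),'mu',mu,'dir',np.degrees(np.arctan2(d[1],d[0])),'range',((h[:,:2]-c)@d).min(),((h[:,:2]-c)@d).max(),h[:,2].mean())
E
```

```text
[ 0.48706282 -0.31287731  0.032     ] [ 0.39663238 -0.26022802  0.032     ]
500 mu [ 0.42010561 -0.27421244] dir 149.83817772740136 range 0.042104308687415236 0.10432307344364065 0.031566845127563664
```

View pics/c6.png

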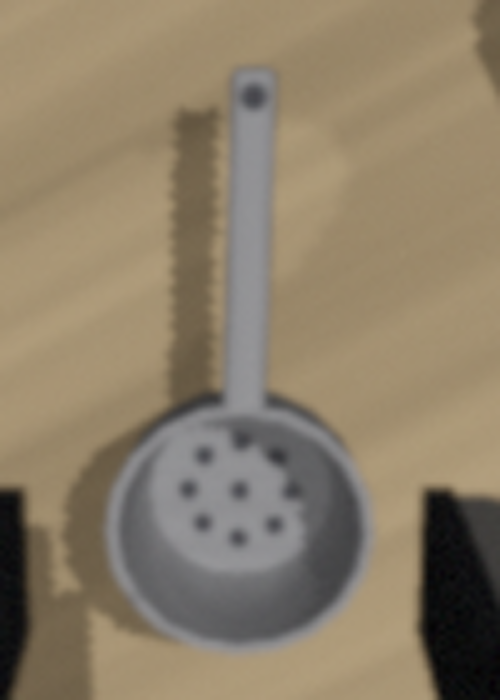

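Run:
```python
from h import *
tgt([.4425,-.2873,.0105],-30,0)
```

```text
travel [5.0, 0.5, -164.3] turn [0.09, -0.44, -1.18]
```

```bash
python3 -m jog '[{"travel":[5,0.5,-15],"turn":[0,-0.4,-1.2],"grip":0.1},{"travel":[5,0.5,-50],"turn":[0,-0.4,-1.2],"grip":0.1},{"travel":[5,0.5,-85],"turn":[0,-0.4,-1.2],"grip":0.1},{"travel":[5,0.5,-115],"turn":[0,-0.4,-1.2],"grip":0},{"travel":[5,0.5,-140],"turn":[0,-0.4,-1.2],"grip":0},{"travel":[5,0.5,-155],"turn":[0,-0.4,-1.2],"grip":0},{"travel":[5,0.5,-163],"turn":[0,-0.4,-1.2],"grip":0},{"travel":[5,0.5,-164],"turn":[0,-0.4,-1.2],"grip":0},{"travel":[5,0.5,-164],"turn":[0,-0.4,-1.2],"grip":0}]'
python3 - <<'E'
from h import *
st();snap('wrist','wrist7');tgt([.4425,-.2873,.0105],-30,0)
E
```

```text
t: 15.83
ee_pos: [0.443, -0.2881, 0.0115]
orientation: [-90.1, -0.1, -30.0]
wrist_force: [0.1, 0.8, -0.1]
grip_width: 0.502
t 15.83 [ 0.443  -0.2881  0.0115] [-90.1  -0.1 -30. ] j [ 45.   34.5 -19.5 114.9  20.2  33.7  71.7] F [ 0.1  0.8 -0.1] w 46.2
travel [-0.8, 1.5, -1.6] turn [0.21, 0.07, 0.06]
```

View pics/wrist7.png

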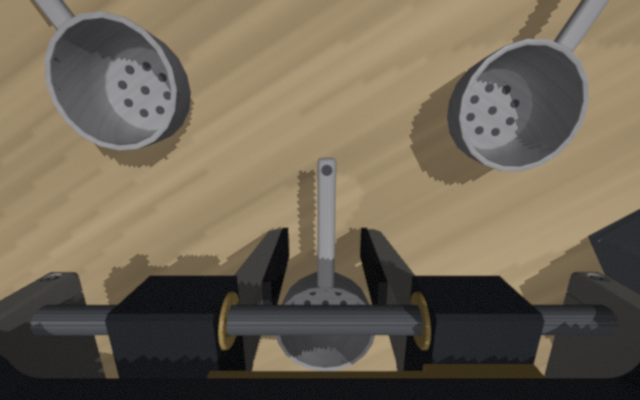

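Handle at (327,240) is centred between the pads. Close.

```bash
python3 -m jog '[{"travel":[-0.5,0.8,-1],"turn":[0,0,0],"grip":-0.4},{"travel":[-0.5,0.8,-1],"turn":[0,0,0],"grip":-0.6},{"travel":[-0.5,0.8,-1],"turn":[0,0,0],"grip":-0.7},{"travel":[-0.5,0.8,-1],"turn":[0,0,0],"grip":-1},{"travel":[-0.5,0.8,-1],"turn":[0,0,0],"grip":-1},{"travel":[-0.5,0.8,-1],"turn":[0,0,0],"grip":-1},{"travel":[-0.5,0.8,-1],"turn":[0,0,0],"grip":-1}]'
python3 - <<'E'
from h import *
st()
E
```

```text
t: 16.47
ee_pos: [0.4416, -0.2888, 0.0103]
orientation: [-90.2, -0.1, -30.2]
wrist_force: [-0.0, 0.2, 0.5]
grip_width: 0.101
t 16.47 [ 0.4416 -0.2888  0.0103] [-90.2  -0.1 -30.2] j [ 45.   34.6 -19.4 115.1  20.3  33.5  71.6] F [-0.   0.2  0.5] w 9.3
```

```bash
python3 -m jog '[{"travel":[0,0,8],"turn":[0,0,0],"grip":-1},{"travel":[0,0,30],"turn":[0,0,0],"grip":-1},{"travel":[0,0,65],"turn":[0,0,0],"grip":-1},{"travel":[0,0,100],"turn":[0,0,0],"grip":-1},{"travel":[0,0,135],"turn":[0,0,0],"grip":-1},{"travel":[0,0,160],"turn":[0,0,0],"grip":-1},{"travel":[0,0,165],"turn":[0,0,0],"grip":-1},{"travel":[0,0,165],"turn":[0,0,0],"grip":-1}]'
python3 - <<'E'
from h import *
st();snap('wrist','wrist8');tgt(box([-28,-41,160]),-86.5,0)
from kin import *
e,q=ik(box([-28,-41,18]),ori(-86.5,0),bot.sense()['joint_positions'],1);print(e,q.round(0))
E
```

```text
t: 17.13
ee_pos: [0.4423, -0.2892, 0.1772]
orientation: [-90.2, -0.3, -30.2]
wrist_force: [0.3, 0.4, -0.5]
grip_width: 0.102
t 17.13 [ 0.4423 -0.2892  0.1772] [-90.2  -0.3 -30.2] j [ 51.   20.1 -26.  109.8  11.3  52.3  79.3] F [ 0.3  0.4 -0.5] w 9.4
travel [132.3, 258.9, -15.4] turn [0.2, -0.12, -56.34]
0.0005803878338741636 [  3.  35.  -4. 109.   4.  36.  -0.]
```

View pics/wrist8.png

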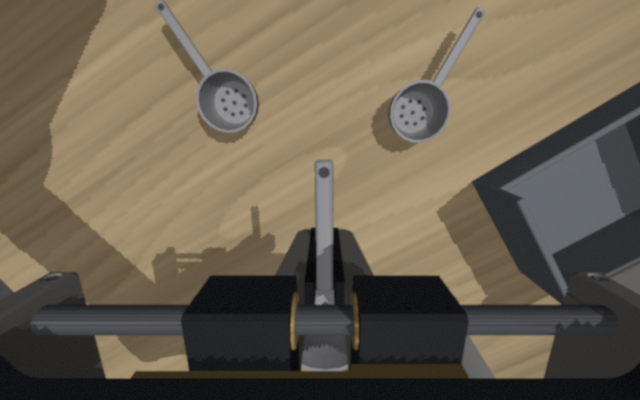

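```bash
python3 -m jog '[{"travel":[10,20,0],"turn":[0,0,-4],"grip":-1},{"travel":[25,48,0],"turn":[0,0,-10],"grip":-1},{"travel":[40,77,0],"turn":[0,0,-16],"grip":-1},{"travel":[55,106,0],"turn":[0,0,-22],"grip":-1},{"travel":[70,135,0],"turn":[0,0,-28],"grip":-1},{"travel":[84,164,0],"turn":[0,0,-34],"grip":-1},{"travel":[98,192,0],"turn":[0,0,-40],"grip":-1},{"travel":[111,218,0],"turn":[0,0,-46],"grip":-1},{"travel":[122,240,-5],"turn":[0,0,-51],"grip":-1},{"travel":[130,254,-11],"turn":[0,0,-55],"grip":-1},{"travel":[132,259,-15],"turn":[0.2,-0.1,-56.3],"grip":-1},{"travel":[132,259,-15],"turn":[0.2,-0.1,-56.3],"grip":-1},{"travel":[132,259,-15],"turn":[0.2,-0.1,-56.3],"grip":-1}]'
python3 - <<'E'
from h import *
st();snap('wrist','wrist9');snap('top','top2');snap('side','side6');tgt(box([-28,-41,18]),-86.5,0)
E
```

```text
t: 18.27
ee_pos: [0.5721, -0.0295, 0.158]
orientation: [-90.2, 0.1, -86.3]
wrist_force: [0.6, -0.5, -0.6]
grip_width: 0.105
t 18.27 [ 0.5721 -0.0295  0.158 ] [-90.2   0.1 -86.3] j [ 14.8  24.9 -19.3 104.6  10.1  52.4  -5.4] F [ 0.6 -0.5 -0.6] w 9.7
travel [0.5, 0.9, -141.7] turn [-0.02, -0.05, 0.0]
```

View pics/side6.png

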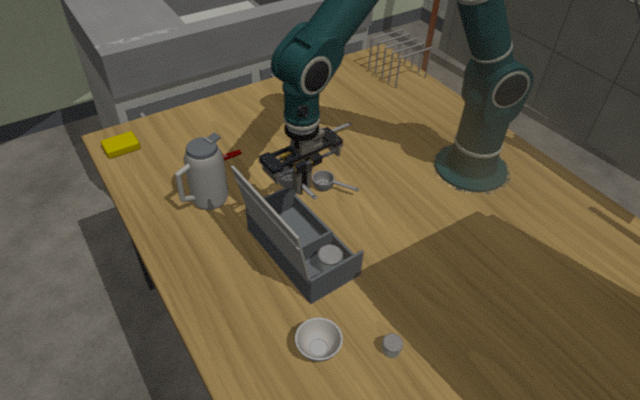

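View pics/wrist9.png

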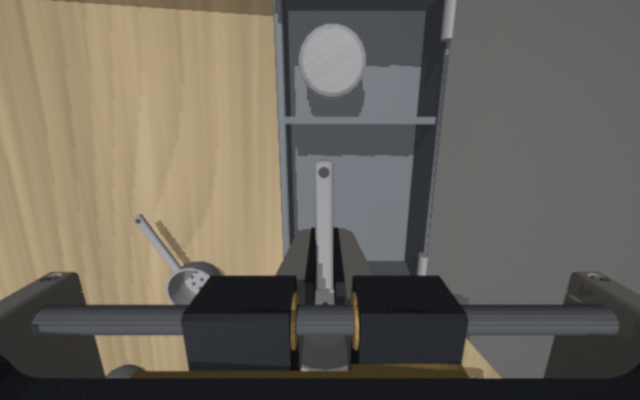

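Run:
```python
from h import *
s=load('wrist9')
for u,v in [(324,172),(325,200),(324,225),(332,60),(360,120)]:
    p=world(s,u,v);print(u,v,(Ro.from_euler('z',-BY,degrees=True).apply(p-BO)*1000).round(1))
tgt(box([-30,-41,18]),-86.5,0)
```

```text
324 172 [-30.2   8.8 180.2]
325 200 [-29.6  -6.9 178.6]
324 225 [-30.1 -20.8 180.2]
332 60 [-24.2  83.9  58.3]
360 120 [ 1.3 34.2 62.1]
travel [-1.5, 0.8, -141.7] turn [-0.02, -0.05, 0.0]
```

```bash
python3 -m jog '[{"travel":[-1,0.8,-8],"turn":[0,0,0],"grip":-1},{"travel":[-1,0.8,-25],"turn":[0,0,0],"grip":-1},{"travel":[-1,0.8,-45],"turn":[0,0,0],"grip":-1},{"travel":[-1,0.8,-65],"turn":[0,0,0],"grip":-1},{"travel":[-1,0.8,-82],"turn":[0,0,0],"grip":-1},{"travel":[-1,0.8,-97],"turn":[0,0,0],"grip":-1},{"travel":[-1,0.8,-110],"turn":[0,0,0],"grip":-1},{"travel":[-1,0.8,-121],"turn":[0,0,0],"grip":-1},{"travel":[-1,0.8,-129],"turn":[0,0,0],"grip":-1},{"travel":[-1,0.8,-134],"turn":[0,0,0],"grip":-1},{"travel":[-1,0.8,-137],"turn":[0,0,0],"grip":-1},{"travel":[-1,0.8,-137],"turn":[0,0,0],"grip":-1}]'
python3 - <<'E'
from h import *
st();tgt(box([-29,-41,18.3]),-86.5,0)
E
```

```text
t: 19.42
ee_pos: [0.5725, -0.0288, 0.0229]
orientation: [-90.0, 0.0, -86.4]
wrist_force: [-0.3, -0.3, -1.6]
grip_width: 0.103
t 19.42 [ 0.5725 -0.0288  0.0229] [-90.    0.  -86.4] j [ 11.8  35.8 -15.9 108.7  15.2  37.5  -9.7] F [-0.3 -0.3 -1.6] w 9.5
travel [0.1, -1.1, -4.6] turn [-0.04, -0.0, -0.06]
```

```bash
python3 -m jog '[{"travel":[0,-0.5,-2],"turn":[0,0,0],"grip":-1},{"travel":[0,-0.5,-3.5],"turn":[0,0,0],"grip":-1},{"travel":[0,-0.5,-4.5],"turn":[0,0,0],"grip":-1},{"travel":[0,-0.5,-4.5],"turn":[0,0,0],"grip":-1}]'
```

```text
t: 19.75
ee_pos: [0.5727, -0.0293, 0.0189]
orientation: [-90.0, 0.0, -86.4]
wrist_force: [0.5, -0.2, -0.1]
grip_width: 0.102
```

```bash
python3 -m jog '[{"travel":[0,0,-0.7],"turn":[0,0,0],"grip":-1},{"travel":[0,0,-1],"turn":[0,0,0],"grip":-1},{"travel":[0,0,-1],"turn":[0,0,0],"grip":-1}]'
```

```text
t: 20.0
ee_pos: [0.5729, -0.029, 0.0182]
orientation: [-89.9, 0.0, -86.4]
wrist_force: [-0.8, 0.2, 3.3]
grip_width: 0.106
```

Contact at 3 N. I'll release it to an opening of about 35 mm, then lift out.

```bash
python3 -m jog '[{"travel":[0,0,0],"turn":[0,0,0],"grip":-0.6},{"travel":[0,0,0],"turn":[0,0,0],"grip":-0.4},{"travel":[0,0,0],"turn":[0,0,0],"grip":-0.4},{"travel":[0,0,0],"turn":[0,0,0],"grip":-0.4},{"travel":[0,0,8],"turn":[0,0,0],"grip":-0.4},{"travel":[0,0,25],"turn":[0,0,0],"grip":-0.4},{"travel":[0,0,55],"turn":[0,0,0],"grip":-0.4},{"travel":[0,0,90],"turn":[0,0,0],"grip":-0.4},{"travel":[0,0,125],"turn":[0,0,0],"grip":-0.4},{"travel":[0,0,160],"turn":[0,0,0],"grip":-0.4},{"travel":[0,0,195],"turn":[0,0,0],"grip":-0.7},{"travel":[-10,0,230],"turn":[0,0,0],"grip":-1},{"travel":[-10,0,260],"turn":[0,0,0],"grip":-1},{"travel":[-10,0,262],"turn":[0,0,0],"grip":-1}]'
python3 - <<'E'
from h import *
st();snap('wrist','wrist10');s=snap('side','side7');P=cloud(s).reshape(-1,3)
B=Ro.from_euler('z',-BY,degrees=True).apply(P-BO)*1000
m=(B[:,2]>110)&(B[:,2]<235)&(abs(B[:,1])<110)&(B[:,0]>40)&(B[:,0]<140)
q=B[m];print(m.sum(),np.polyfit(q[:,2],q[:,0],1))
E
```

```text
t: 21.17
ee_pos: [0.5652, -0.029, 0.2868]
orientation: [-89.4, -0.1, -86.4]
wrist_force: [0.4, 0.2, 0.9]
grip_width: 0.033
t 21.17 [ 0.5652 -0.029   0.2868] [-89.4  -0.1 -86.4] j [ 16.8  16.2 -21.1  98.5   6.4  65.8  -2.5] F [0.4 0.2 0.9] w 3.0
1126 [ 0.19076412 60.79438608]
```

View pics/wrist10.png

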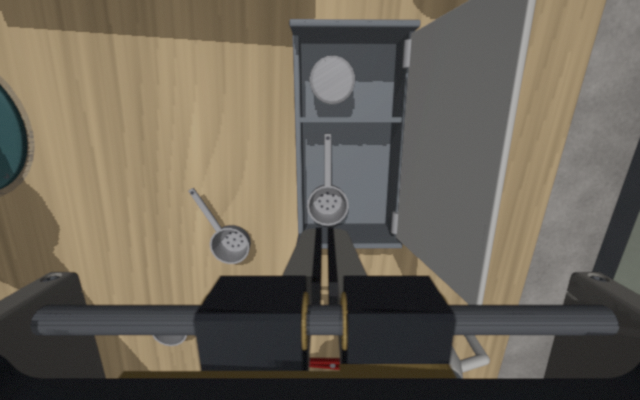

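View pics/side7.png

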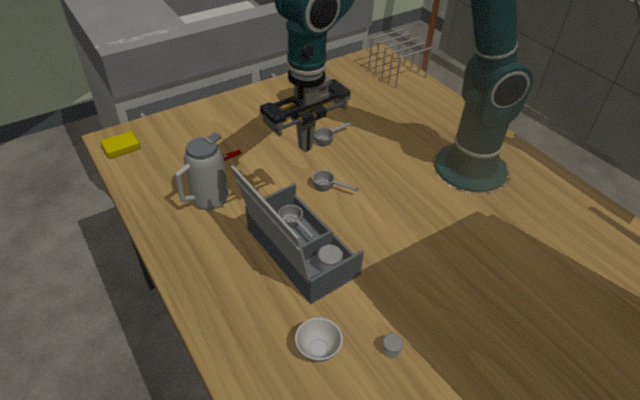

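Run:
```python
from h import *
from kin import *
s=bot.sense();q=s['joint_positions'];y=20
for nm,p in [('over',[140,y,287]),('behind',[140,y,195])]:
    e,q=ik(box(p),ori(-86.5,0),q,1);print(nm,((box(p)-s['ee_pos'])*1000).round(0),round(e,2),q.round(0))
P0=box([140,y,195])
for th in np.r_[1.76,1.57,np.arange(1.5,-.01,-.1)]:
    if th>=1.57: c=np.array([68-168.5*np.cos(th)+6*np.sin(th),195])
    else:
        rho=120+25*min(1,(1.57-th)/1.0);c=np.array([68-rho*np.cos(th)+6*np.sin(th),75+rho*np.sin(th)+6*np.cos(th)])
    p=[c[0]+18,y,c[1]];e,q=ik(box(p),ori(-86.5,0),q,1)
    print(round(th,2),np.round(p),((box(p)-P0)*1000).round(0).tolist(),round(e,2),q.round(0))
```

```text
over [174.  71.   5.] 0.0 [  5.  34. -18.  72.  11.  76.  -9.]
behind [174.  71. -87.] 0.0 [  5.  38. -18.  78.  12.  66. -10.]
1.76 [124.  20. 195.] [-16.0, -1.0, 0.0] 0.0 [  6.  36. -18.  80.  12.  65. -11.]
1.57 [ 92.  20. 195.] [-48.0, -3.0, 0.0] 0.0 [  6.  33. -18.  86.  11.  63. -11.]
1.5 [ 83.  20. 197.] [-57.0, -3.0, 2.0] 0.0 [  7.  32. -19.  87.  11.  63. -11.]
1.4 [ 71.  20. 198.] [-69.0, -4.0, 3.0] 0.0 [  7.  31. -19.  89.  11.  62. -11.]
1.3 [ 58.  20. 199.] [-82.0, -5.0, 4.0] 0.0 [  7.  30. -19.  91.  11.  61. -11.]
1.2 [ 45.  20. 198.] [-95.0, -6.0, 3.0] 0.0 [  8.  29. -19.  93.  10.  60. -11.]
1.1 [ 32.  20. 195.] [-108.0, -7.0, 0.0] 0.0 [  8.  28. -19.  95.  10.  59. -11.]
1.0 [ 19.  20. 191.] [-121.0, -7.0, -4.0] 0.0 [  8.  27. -20.  97.  10.  58. -11.]
0.9 [  6.  20. 186.] [-134.0, -8.0, -9.0] 0.0 [  9.  26. -20.  99.  10.  57. -11.]
0.8 [ -7.  20. 179.] [-146.0, -9.0, -16.0] 0.0 [  9.  25. -20. 101.  10.  55. -11.]
0.7 [-19.  20. 171.] [-158.0, -10.0, -24.0] 0.0 [  9.  25. -20. 103.  10.  54. -12.]
0.6 [-30.  20. 161.] [-169.0, -10.0, -34.0] 0.0 [  9.  24. -20. 105.  10.  52. -12.]
0.5 [-38.  20. 150.] [-178.0, -11.0, -45.0] 0.0 [  9.  24. -20. 107.  10.  51. -12.]
0.4 [-45.  20. 137.] [-185.0, -11.0, -58.0] 0.0 [  9.  25. -20. 108.  11.  49. -12.]
0.3 [-51.  20. 124.] [-190.0, -12.0, -71.0] 0.0 [  9.  25. -19. 110.  11.  47. -13.]
0.2 [-55.  20. 110.] [-195.0, -12.0, -85.0] 0.0 [  9.  26. -19. 111.  12.  45. -13.]
0.1 [-58.  20.  95.] [-197.0, -12.0, -100.0] 0.0 [  8.  27. -19. 112.  12.  43. -14.]
-0.0 [-59.  20.  81.] [-199.0, -12.0, -114.0] 0.0 [  8.  28. -18. 112.  13.  42. -14.]
```

```bash
python3 -m jog '[{"travel":[20,8,5],"turn":[0,0,0],"grip":-1},{"travel":[50,20,5],"turn":[0,0,0],"grip":-1},{"travel":[85,35,5],"turn":[0,0,0],"grip":-1},{"travel":[120,50,5],"turn":[0,0,0],"grip":-1},{"travel":[150,62,5],"turn":[0,0,0],"grip":-1},{"travel":[170,70,5],"turn":[0,0,0],"grip":-1},{"travel":[176,71,3],"turn":[0,0,0],"grip":-1},{"travel":[176,71,0],"turn":[0,0,0],"grip":-1},{"travel":[176,71,-20],"turn":[0,0,0],"grip":-1},{"travel":[176,71,-45],"turn":[0,0,0],"grip":-1},{"travel":[176,71,-70],"turn":[0,0,0],"grip":-1},{"travel":[176,71,-87],"turn":[0,0,0],"grip":-1},{"travel":[176,71,-87],"turn":[0,0,0],"grip":-1}]'
python3 - <<'E'
from h import *
st();snap('side','side8');print(box([140,20,195]))
E
```

```text
t: 22.35
ee_pos: [0.7343, 0.0397, 0.1872]
orientation: [-90.5, -0.0, -86.5]
wrist_force: [-0.6, 0.0, -0.7]
grip_width: 0.002
t 22.35 [0.7343 0.0397 0.1872] [-90.5  -0.  -86.5] j [  6.   38.6 -18.9  77.9  12.7  66.2 -10.8] F [-0.6  0.  -0.7] w 0.2
[0.7375179  0.04130949 0.195     ]
```

View pics/side8.png

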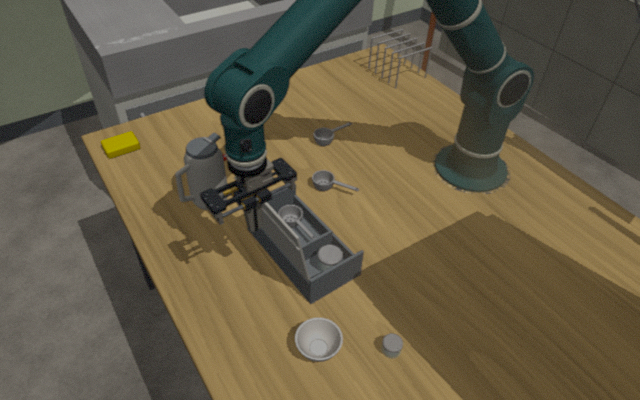

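```bash
python3 -m jog '[{"travel":[-5,0,4],"turn":[0,0,0],"grip":-1},{"travel":[-12,0,7],"turn":[0,0,0],"grip":-1},{"travel":[-19,0,8],"turn":[0,0,0],"grip":-1},{"travel":[-27,-1,8],"turn":[0,0,0],"grip":-1},{"travel":[-36,-1,8],"turn":[0,0,0],"grip":-1},{"travel":[-45,-2,8],"turn":[0,0,0],"grip":-1},{"travel":[-54,-2,10],"turn":[0,0,0],"grip":-1},{"travel":[-60,-2,11],"turn":[0,0,0],"grip":-1},{"travel":[-66,-3,11],"turn":[0,0,0],"grip":-1},{"travel":[-73,-3,12],"turn":[0,0,0],"grip":-1},{"travel":[-79,-4,12],"turn":[0,0,0],"grip":-1},{"travel":[-86,-4,12],"turn":[0,0,0],"grip":-1},{"travel":[-92,-5,11],"turn":[0,0,0],"grip":-1},{"travel":[-99,-5,10],"turn":[0,0,0],"grip":-1},{"travel":[-105,-6,8],"turn":[0,0,0],"grip":-1},{"travel":[-112,-6,6],"turn":[0,0,0],"grip":-1},{"travel":[-118,-6,4],"turn":[0,0,0],"grip":-1},{"travel":[-118,-6,4],"turn":[0,0,0],"grip":-1}]'
python3 - <<'E'
from h import *
st();snap('side','side9')
E
```

```text
t: 23.9
ee_pos: [0.6188, 0.0353, 0.1961]
orientation: [-90.1, -0.0, -86.4]
wrist_force: [0.2, 0.8, 0.0]
grip_width: 0.005
t 23.90 [0.6188 0.0353 0.1961] [-90.1  -0.  -86.4] j [  9.3  26.9 -21.   96.1  10.9  59.1 -11.7] F [0.2 0.8 0. ] w 0.5
```

View pics/side9.png

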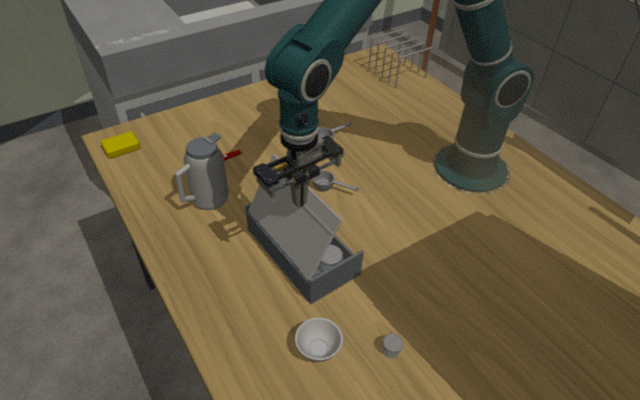

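```bash
python3 -m jog '[{"travel":[-7,-1,-6],"turn":[0,0,0],"grip":-1},{"travel":[-15,-2,-10],"turn":[0,0,0],"grip":-1},{"travel":[-21,-2,-13],"turn":[0,0,0],"grip":-1},{"travel":[-27,-3,-17],"turn":[0,0,0],"grip":-1},{"travel":[-33,-3,-21],"turn":[0,0,0],"grip":-1},{"travel":[-39,-4,-25],"turn":[0,0,0],"grip":-1},{"travel":[-45,-4,-30],"turn":[0,0,0],"grip":-1},{"travel":[-50,-4,-35],"turn":[0,0,0],"grip":-1},{"travel":[-55,-5,-40],"turn":[0,0,0],"grip":-1},{"travel":[-59,-5,-46],"turn":[0,0,0],"grip":-1},{"travel":[-63,-5,-52],"turn":[0,0,0],"grip":-1},{"travel":[-66,-5,-59],"turn":[0,0,0],"grip":-1},{"travel":[-69,-6,-65],"turn":[0,0,0],"grip":-1},{"travel":[-71,-6,-72],"turn":[0,0,0],"grip":-1},{"travel":[-74,-6,-79],"turn":[0,0,0],"grip":-1},{"travel":[-76,-6,-86],"turn":[0,0,0],"grip":-1},{"travel":[-77,-6,-93],"turn":[0,0,0],"grip":-1},{"travel":[-78,-6,-100],"turn":[0,0,0],"grip":-1},{"travel":[-78,-6,-105],"turn":[0,0,0],"grip":-1},{"travel":[-78,-6,-105],"turn":[0,0,0],"grip":-1}]'
python3 - <<'E'
from h import *
st();snap('side','side10');crop('side10',200,120,420,320,3,'c10')
E
```

```text
t: 25.62
ee_pos: [0.5418, 0.0297, 0.0903]
orientation: [-90.1, 0.1, -86.4]
wrist_force: [-0.6, 0.1, 0.1]
grip_width: 0.004
t 25.62 [0.5418 0.0297 0.0903] [-90.1   0.1 -86.4] j [  9.4  27.9 -20.  111.3  13.5  43.1 -14.8] F [-0.6  0.1  0.1] w 0.3
```

View pics/c10.png

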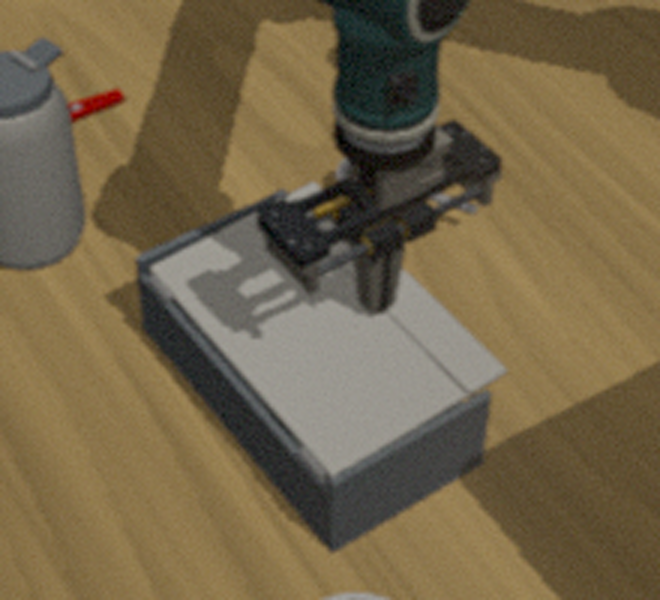

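Almost shut, with the tip at z 90 mm. I'll press down slowly.

```bash
python3 -m jog '[{"travel":[0,0,-1.5],"turn":[0,0,0],"grip":-1},{"travel":[0,0,-3],"turn":[0,0,0],"grip":-1},{"travel":[0,0,-4.5],"turn":[0,0,0],"grip":-1},{"travel":[0,0,-6],"turn":[0,0,0],"grip":-1},{"travel":[0,0,-7],"turn":[0,0,0],"grip":-1},{"travel":[0,0,-8],"turn":[0,0,0],"grip":-1},{"travel":[0,0,-8],"turn":[0,0,0],"grip":-1}]'
```

```text
t: 26.25
ee_pos: [0.5425, 0.0298, 0.0836]
orientation: [-90.0, 0.0, -86.4]
wrist_force: [0.3, 0.2, -0.5]
grip_width: 0.004
```

```bash
python3 -m jog '[{"travel":[0,0,-1],"turn":[0,0,0],"grip":-1},{"travel":[0,0,-2],"turn":[0,0,0],"grip":-1},{"travel":[0,0,-2.5],"turn":[0,0,0],"grip":-1},{"travel":[0,0,-2.5],"turn":[0,0,0],"grip":-1}]'
```

```text
t: 26.58
ee_pos: [0.5426, 0.0297, 0.0814]
orientation: [-90.0, 0.0, -86.4]
wrist_force: [-1.5, -0.5, 4.2]
grip_width: 0.006
```

```bash
python3 -m jog '[{"travel":[0,0,-0.6],"turn":[0,0,0],"grip":-1},{"travel":[0,0,-1.2],"turn":[0,0,0],"grip":-1},{"travel":[0,0,-1.2],"turn":[0,0,0],"grip":-1},{"travel":[0,0,-1.2],"turn":[0,0,0],"grip":-1}]'
```

```text
t: 26.92
ee_pos: [0.5426, 0.0297, 0.0813]
orientation: [-90.0, 0.0, -86.4]
wrist_force: [-4.4, 0.4, 13.1]
grip_width: 0.004
```

Hard stop at z 81.3 mm with 13 N, so the flap is shut. I'll back away gently and check.

```bash
python3 -m jog '[{"travel":[0,0,2],"turn":[0,0,0],"grip":-1},{"travel":[0,0,6],"turn":[0,0,0],"grip":-1},{"travel":[0,0,25],"turn":[0,0,0],"grip":-1},{"travel":[0,0,60],"turn":[0,0,0],"grip":-1},{"travel":[-20,20,95],"turn":[0,0,0],"grip":-1},{"travel":[-40,50,130],"turn":[0,0,0],"grip":-1},{"travel":[-60,85,150],"turn":[0,0,0],"grip":-1},{"travel":[-70,120,160],"turn":[0,0,0],"grip":-1},{"travel":[-80,155,160],"turn":[0,0,0],"grip":-1},{"travel":[-85,190,160],"turn":[0,0,0],"grip":-1},{"travel":[-85,225,160],"turn":[0,0,0],"grip":-1},{"travel":[-85,260,160],"turn":[0,0,0],"grip":-1},{"travel":[-85,280,160],"turn":[0,0,0],"grip":-1},{"travel":[-85,280,160],"turn":[0,0,0],"grip":-1}]'
python3 - <<'E'
from h import *
st()
for cam in ['top','side']:
    s=snap(cam,cam+'F');P=cloud(s).reshape(-1,3);B=Ro.from_euler('z',-BY,degrees=True).apply(P-BO)*1000
    m=(B[:,2]>73)&(B[:,2]<90)&(abs(B[:,1])<125)&(B[:,0]>-95)&(B[:,0]<60);q=B[m]
    r=np.polyfit(q[:,0],q[:,2],1);print(cam,r,'z at edges',np.polyval(r,[-100,68]))
E
```

```text
t: 28.08
ee_pos: [0.456, 0.3149, 0.24]
orientation: [-90.0, 0.2, -86.1]
wrist_force: [-0.7, -0.2, -0.1]
grip_width: 0.005
t 28.08 [0.456  0.3149 0.24  ] [-90.    0.2 -86.1] j [-12.5  19.4 -31.3 102.4  11.1  61.2 -43.8] F [-0.7 -0.2 -0.1] w 0.5
top [-2.44063813e-03  8.02054795e+01] z at edges [80.44954328 80.03951607]
side [-1.85913001e-03  8.07320001e+01] z at edges [80.91791307 80.60557923]
```

View pics/topF.png

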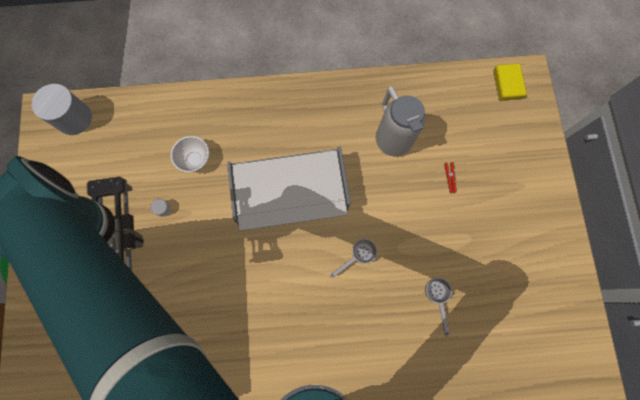

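View pics/sideF.png

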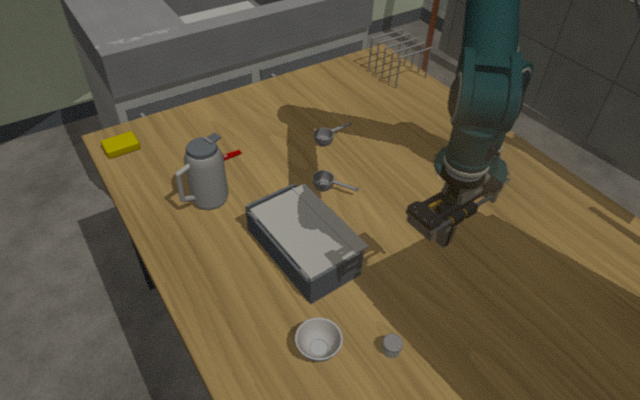

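The flap is level: its top is at 80–81 mm with a tilt of about 2 mrad. The jug, bowl, peg and look-alikes show at the same pixels as at the start, and the robot is clear of everything. Handing in.

```bash
python3 -c "
from cell import bot
print(bot.sign_off())"
```

```text
the job is handed in; nothing more can be done
None
```

I opened the flap, put the salt cellar and strainer into their bays, shut the flap over them, and handed the job in at about 28 s of the 72 s.

- **Opening:** The first approach, a straight 45° tilt at the middle of the lip, ran into joint limits and stalled in free air. I came in again from the left and lifted the flap with one fingertip to about 1.76 rad, short of the 1.9 stop.
- **Placing:** I took the larger salt cellar and the farthest strainer (0.575 m from the base). Each was set down with about 3 N of contact force. The wrist camera then showed the salt upright in the square bay and the strainer bowl-up in the long bay.
- **Shutting:** I pushed the flap over from behind and pressed it down to its stop. Contact on the stop read 4 N, and one last press reached 13 N.

**Last checks:** Depth readings put the flap's top level at 80–81 mm, with a tilt of about 2 mrad. The jug, bowl, peg and look-alikes were at their starting pixels, and the robot was touching nothing. Top and side camera estimates of the box's y position differed by 1–1.5 mm, which did not affect the fit. The contents could not be seen again once the flap was shut.

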